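# Latch, tug-test and invert a tube carrier

## Robot

A 7-joint arm with a two-finger parallel gripper is mounted at the origin on the work surface. World frame = base frame: x ahead of the robot, y to its left, z up, the work surface at z = 0. Lengths are in m, angles in rad, forces in N, time in s.
With the tool pointing down it reaches from about 0.35 to 0.9 m from the base axis. Payload 8.1 kg.
Tool frame: the origin (TCP) lies at the very end of the fingers, on their centre line; the grasp point (between the pads) lies 19 mm behind it (grasp_offset is the distance from the TCP to the grasp point, in m); z points along the fingers, y is the line along which they close (so a half turn about z gives the same grasp; the last joint's range is limited). The gripper opens to 92 mm and grips with 3 to 60 N. Pads are 19 mm wide; open, the fingers measure 130 mm over their backs; the gripper's body (75 mm by 190 mm) begins 47 mm behind the grasp point.
Start: joints at [1.078, 0.434, 0.025, 1.573, -0.012, 1.134, -0.075], TCP at [0.237, -0.578, 0.202] pointing down, gripper open.
Joint ranges: [-2.62, 2.62], [-0.44, 2.09], [-1.27, 1.32], [0.08, 2.57], [-1.32, 4.46], [0.12, 2], [-2.74, 2.74]. Speed limits (rad/s): [2.22, 2.22, 3.01, 3.01, 3.14, 3.14, 3.14].

## Interface

Orientations are given as a rotation vector (axis times angle).
In Python, from cell import observe, get_image, camera_params, sign_off, silhouettes, grasp_offset gives the robot as it stands. The module is installed in compiled form; this text tells all that it offers.
- The arm moves only by the tool jog_arm, never from a script. Its argument "motion" is a list that holds one entry, the list of rows, each a list of 7 numbers: the shift along the tool's x, y, z in m, then the turn, a rotation vector about the tool's x, y, z in rad, then the closure, from -1 (fully open) to 1 (shut), so that 0 is half open. In form: [[[dx, dy, dz, wx, wy, wz, hand], ...]]. A call has 1 to 10 rows; each row is the pose to reach, as a shift and turn from the pose commanded when the call began, along the tool's axes at that moment; what a row does not reach only later rows make up. A row lasts 1/12 s, in which the tool goes at most 41.7 mm and 7.16 degrees, less where a joint would pass 70% of its speed; a pose out of reach is approached as far as the arm can. A call with a gripper value outside its range is refused whole. The fingers move at their own pace and stop on an object; "force" is the grip in N (left out, the last holds). Time passes only in rows, so rows that repeat a pose let the fingers close. It gives the time, the measured TCP pose, the force, the opening and the grip force at its end, in the units of the state.
- observe(): the state, without advancing time (a new reading comes with each control period).
- get_image(name): name is "side" or "top" or "wrist"; returns the picture (384x512x3 uint8, red, green, blue); there is no depth.
- camera_params(name): a dict with "vertical_fov" (degrees; the focal length in pixels is half the picture's height over the tangent of half this angle, whatever the lens; pixels are square), "cx", "cy" (the principal point, pixels), "T" (4x4, takes a point from camera to world coordinates). Camera axes: x right, y down, z forward; pixel columns grow to the right and rows downward; lengths in m; the calibration is good to about 2 mm. A picture is of the moment at which its call begins: read the wrist's pose just before it. camera_params takes no time and is no camera call; for the wrist camera it gives the pose at the moment of the call.
- sign_off(): hands the job in; it is judged then, once.
Trained networks look in the newest picture that a camera, given by its name, has taken for a name from the list of things; names that differ only in an ending like _2 or _b are one class to them, and where a whole thing is asked for, a point or a joint stands for the part that bears it (a point fixed in the world has none). Each returns a list of dicts, best first, with "p" (0 to 1); they miss things now and then, are a little off and sometimes report something else, mostly with a low value. They report only what shows in the picture. A call takes as long as a camera call.
- silhouettes(query, camera): "mask" (384x512 bool, what is visible of it) and "pixel" ([column, row] in pixels, amid what is visible of it).
The state is a dict: "clock": time; "joints": joint angles; "dq": joint speeds; "joint_efforts": joint torques, N m; "position": TCP position; "ee_rot": TCP orientation; "force": force on the tool from outside, world axes, zero at the start; "ft_torque": the same for the moment, N m; "width": opening from 0.0 (shut) to 1.0 (fully open); "gripper_force": force on a finger pad.
Only numpy, scipy, OpenCV 4.12 (cv2) and the standard library are available. Lean on these libraries where they do the work, as an engineer would, in place of code of your own. Each camera call takes 0.05 s, during which the arm holds its last target. There are 200 camera calls.

## Task

The clear lid of the orange tube carrier is standing ajar: press it shut until its blue latch clicks, then give it a tug, lifting the upright carrier off the bench by the blue grip bar in its lid, to make sure that the latch really holds. Only then turn the carrier upside down and stand it flat on its lid inside the shallow white tray, still latched, so that the tubes can be checked for leaks on their caps. Do not drop it or let it topple over, and leave the tube rack, the tub of caps and the marker where they are.

Things in the scene. Friction and masses are not known exactly. Their poses are not given: they have to be found in the camera images.
- carrier_mid (a point): Centre of the orange tube carrier with its lid shut: a box 48 mm wide (its x), 130 mm long (its y), 86 mm high (its z, up when upright), centre 43 mm above the underside. 0.3 to 0.5 kg. The lower 60 mm is the base, the upper 26 mm a clear lid of the same outline. Its two long sides are smooth, to be gripped, beyond 30 mm from the middle. Given at the centre even when the lid is open.
- catch (a point): Orange catch in the middle of the carrier's front (-x) long side, 48 mm above the underside, under which the lid's blue spring latch hooks. With the lid shut the latch stands out 10 mm from this side, 30 mm wide, from 33 to 84 mm above the underside.
- hinge (a point): Middle of the lid's hinge line, along the top of the base at the back (+x) long side, 60 mm above the underside. Two blue hinge knuckles stand out 6 mm from this side, 14 to 26 mm either way of the middle.
- lid (a joint): Opening angle of the lid in rad: 0 shut, grows as the front edge rises. A stiffish hinge: it stays where left. At about 0.17 the latch meets the catch; pressing the front edge on down to 0 takes 8 to 16 N until the latch clicks under the catch. Pressed too lightly it is not caught and opens again when tugged. Latched, it has play of about 0.02 rad.
- press_point (a point): Top of the blue thumb pad in the middle of the lid's front rim, above the latch, the place to press (moves with the lid; 86 mm above the underside when shut). The pad is 30 mm long and 9 mm wide.
- grip_bar: Blue grip bar of the lid (moves with the lid), the bar to tug at; origin in its middle, 79 mm above the carrier's underside when shut; axes as the lid's. It crosses the lid from front to back: 10 mm thick along the carrier's y, 14 mm high, 42 mm long, top flush with the lid's 3 mm rims. On each side of it is a well for the fingers, 14 mm deep, 42 mm wide, 57 mm long.
- tray_floor (a point): Middle of the inner floor (4 mm above the bench) of the shallow white tray, fixed: inside 142 mm (its x) by 202 mm (its y), rim 14 mm above the bench, 4 mm thick.
- tube_rack: Orange rack with blue-capped tubes, 78 x 104 mm, 124 mm high, loose; leave alone. Origin under its centre.
- cap_tub: Round blue tub of orange caps, 94 mm across, 42 mm high, loose; leave alone. Origin under its centre.
- marker: Grey marker pen lying flat along its x, 134 mm long, 13 mm thick, loose; leave alone. Origin under its middle.

How it is judged:
On the way, in this order (a step that is already met when the one before it is completed fails the run):
1. the lid is pressed shut (value of joint lid below 0.04 rad and angle between carrier_mid's own z axis and vertical below 0.2 rad), for 0.1 s.
2. the upright carrier is tugged off the bench by the lid's grip bar and the lid stays shut (contact force between the fingers and grip_bar above 1 N and height (world z) of carrier_mid above 0.047 m and angle between carrier_mid's own z axis and vertical below 0.4 rad and value of joint lid below 0.04 rad), for 0.3 s.
3. the carrier is turned upside down with its lid shut (angle between carrier_mid's own z axis and vertical above 2.9 rad and value of joint lid below 0.04 rad), for 0.2 s.
At the end, for the whole second after the job is handed in: The carrier rests upside down (within about 5 degrees), flat on the tray's floor (centre 38 to 47 mm above it) and inside the tray, its lid shut (within 0.04 rad), released and still (angle between carrier_mid's own z axis and vertical above 3.05 rad and z of carrier_mid in the frame of tray_floor between 0.038 and 0.047 m and x of carrier_mid in the frame of tray_floor between -0.07 and 0.07 m and y of carrier_mid in the frame of tray_floor between -0.1 and 0.1 m and value of joint lid below 0.04 rad and linear speed of carrier below 0.02 m/s and angular speed of carrier below 0.1 rad/s); the robot touches nothing.
It fails at once if the lid comes open while the carrier is tipped over (angle between carrier_mid's own z axis and vertical above 0.8 rad and value of joint lid above 0.15 rad).
It fails at once if the carrier is dropped (a free fall of about 2 cm) or left to topple over (contact force between the fingers and carrier below 0.01 N and (linear speed of carrier above 0.6 m/s or (angular speed of carrier above 5 rad/s and angle between carrier_mid's own z axis and vertical above 0.8 rad))).
It fails at once if the tube rack is disturbed (moved more than 3 cm or tipped) (distance of tube_rack from where it was at the start of the episode above 0.03 m or angle between tube_rack's own z axis and vertical above 0.3 rad).
It fails at once if the tub of caps is disturbed (moved more than 3 cm or tipped) (distance of cap_tub from where it was at the start of the episode above 0.03 m or angle between cap_tub's own z axis and vertical above 0.3 rad).
It fails at once if the marker is moved more than 3 cm (distance of marker from where it was at the start of the episode above 0.03 m).
It also fails if it takes over 69 s, if anything falls off the work surface, if the arm or the gripper's body presses on something with over 40 N, if the wrist force passes 120 N, or if a joint passes its speed limit or range.

## Working session

There is one attempt and no reset: what is moved stays moved. The work goes in short steps, Python scripts to look and compute and a tool call to move; the robot and the scene stay as the last step left them, time stands still between calls to the robot, and variables do not carry over. Pictures are saved under pics/ and viewed, at most 10 in all, crops included, and the job is handed in when it is done.

Besides the shell and the picture viewer there is one more tool, called after "Emit:" by a JSON object that holds its "op" and its "data", one argument or row to a line. jog_arm: Moves the arm, as the interface text tells. Its arguments: {"type":"object","properties":{"motion":{"type":"array"},"force":{"type":"number"}},"required":["motion"]}

```bash
mkdir -p pics
cat > h.py <<'E'
import numpy as np, cv2
from cell import *
from scipy.spatial.transform import Rotation as R
def K(n):
    p=camera_params(n); f=192/np.tan(np.radians(p["vertical_fov"]/2)); return f,p["cx"],p["cy"],np.array(p["T"])
def ray(n,px,k=None):
    f,cx,cy,T=k or K(n); d=T[:3,:3]@np.array([(px[0]-cx)/f,(px[1]-cy)/f,1]); return T[:3,3],d/np.linalg.norm(d)
def atz(n,px,z,k=None):
    o,d=ray(n,px,k); return o+d*(z-o[2])/d[2]
def proj(n,P,k=None):
    f,cx,cy,T=k or K(n); c=T[:3,:3].T@(np.array(P)-T[:3,3]); return np.array([cx+f*c[0]/c[2],cy+f*c[1]/c[2]])
def tri(rs):
    A=np.zeros((3,3));b=np.zeros(3)
    for o,d in rs:
        M=np.eye(3)-np.outer(d,d);A+=M;b+=M@o
    return np.linalg.solve(A,b)
def save(n,im): cv2.imwrite("pics/"+n+".png",im[:,:,::-1])
E
python3 - <<'E'
from h import *
s=observe(); print(s["clock"],s["position"],s["ee_rot"],s["force"],s["width"],grasp_offset if not callable(grasp_offset) else grasp_offset())
ims=[]
for n in ("side","top"):
    ims.append(get_image(n)); print(n,K(n)[0],K(n)[3].round(3).tolist())
    for q in ("carrier_mid","catch","hinge","press_point","grip_bar","tube_rack","cap_tub","marker"):
        r=silhouettes(q,n)[:2]
        print(q,[(round(x["p"],2),np.round(x["pixel"],1).tolist(),int(x["mask"].sum()),cv2.boundingRect(x["mask"].astype(np.uint8))) for x in r])
save("a_side",ims[0]);save("a_top",ims[1])
E
```

```text
0.0 [ 0.23720047 -0.57762974  0.20132895] [-3.08063382e+00 -6.07911966e-01  7.11831593e-04] [ 0.05887038 -0.28995644 -0.34264698] 1.0008806693143237 0.0188
side 471.8503308029253 [[0.912, -0.311, 0.267, 0.35], [-0.409, -0.661, 0.629, -0.628], [-0.02, -0.683, -0.73, 0.798], [0.0, 0.0, 0.0, 1.0]]
carrier_mid [(0.74, [259.4, 301.1], 3246, (221, 254, 66, 95))]
catch [(0.95, [256.8, 301.0], 3221, (222, 255, 65, 93))]
hinge [(0.71, [258.6, 298.4], 3240, (222, 254, 66, 94)), (0.71, [170.4, 235.3], 333, (136, 225, 64, 18))]
press_point [(0.62, [255.1, 291.7], 2594, (221, 254, 63, 80))]
grip_bar [(0.73, [246.7, 290.3], 141, (239, 284, 17, 17))]
tube_rack [(0.88, [302.5, 158.4], 2733, (278, 120, 49, 74))]
cap_tub [(0.94, [251.8, 200.7], 1402, (230, 180, 45, 43))]
marker [(0.94, [169.0, 237.2], 373, (136, 224, 64, 19))]
top 408.78007661104147 [[0.008, -0.98, 0.198, 0.469], [-1.0, -0.006, 0.013, -0.014], [-0.012, -0.198, -0.98, 0.858], [0.0, 0.0, 0.0, 1.0]]
carrier_mid [(0.59, [376.4, 241.1], 2585, (337, 219, 83, 41)), (0.52, [248.9, 285.5], 412, (243, 253, 18, 68))]
catch [(0.94, [377.3, 241.5], 2640, (337, 219, 83, 41))]
hinge [(0.71, [375.0, 241.7], 2668, (337, 219, 83, 42))]
press_point [(0.61, [379.5, 243.5], 2383, (344, 219, 76, 41))]
grip_bar []
tube_rack [(0.84, [234.6, 118.5], 2800, (206, 87, 57, 61))]
cap_tub [(0.82, [257.6, 191.2], 1639, (234, 168, 46, 45))]
marker [(0.62, [250.7, 290.6], 457, (243, 253, 18, 68))]
```

Run:
```python
import cv2,numpy as np
a=cv2.imread("pics/a_side.png");b=cv2.imread("pics/a_top.png")
c=cv2.resize(a[235:365,190:320],(520,520),interpolation=cv2.INTER_CUBIC)
cv2.imwrite("pics/b.png",b); cv2.imwrite("pics/c.png",np.vstack([np.hstack([cv2.resize(c,(400,400)),cv2.resize(b[190:290,325:425],(400,400),interpolation=cv2.INTER_CUBIC)])]))
cv2.imwrite("pics/d.png",np.hstack([cv2.resize(a,(400,300)),cv2.resize(b,(400,300))]))
```

```text
(no output)
```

View pics/d.png

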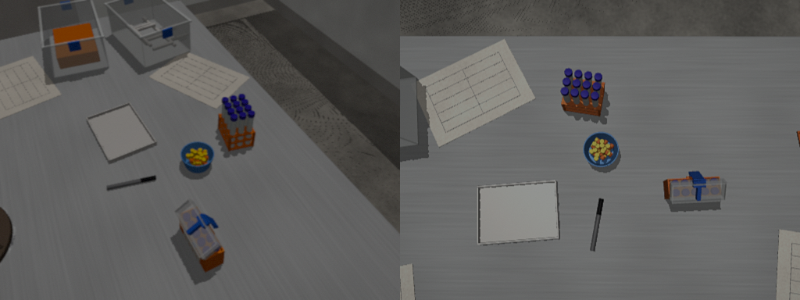

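View pics/c.png

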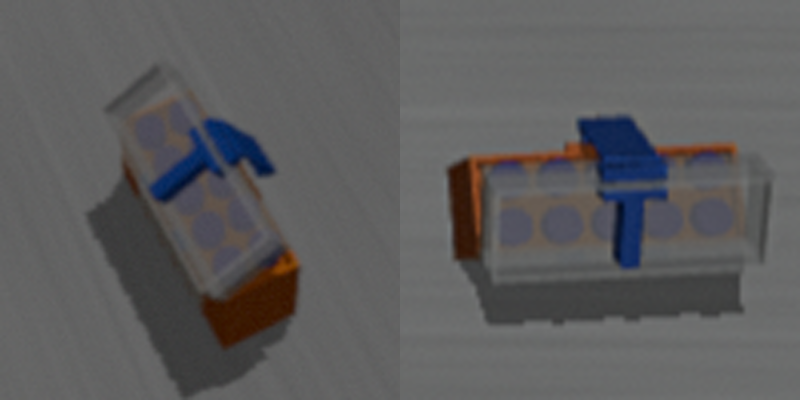

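The pictures show the carrier at top-view px (378,240). Its latch faces image-up (world +x), so its own −x axis points to about world +x. The tray is at top-view px (151,270). I'll compute rough positions next.

Run:
```python
from h import *
for nm,px,z in [("carr",(378,240),.05),("tub",(257,191),.03),("rack",(235,118),.06),("mk1",(258,254),.006),("mk2",(244,320),.006)]:
    print(nm,atz("top",px,z).round(3))
im=get_image("top")
m=(im.min(2)>120).astype(np.uint8); m[:, :60]=0; m[:,240:]=0; m[:200]=0;m[330:]=0
m=cv2.morphologyEx(m,cv2.MORPH_OPEN,np.ones((5,5)))
cs=max(cv2.findContours(m,0,2)[0],key=cv2.contourArea); r=cv2.minAreaRect(cs); bx=cv2.boxPoints(r)
print("tray",bx.tolist(),[atz("top",p,.004).round(3).tolist() for p in bx],atz("top",r[0],.004))
s=observe(); T=K("wrist")[3]; Rt=R.from_rotvec(s["ee_rot"]).as_matrix()
print("cam in tool",(Rt.T@(T[:3,3]-s["position"])).round(3),(Rt.T@T[:3,:3]).round(3).tolist(),K("wrist")[0])
print(Rt.round(3).tolist())
```

```text
carr [ 0.527 -0.246  0.05 ]
tub [ 0.627 -0.008  0.03 ]
rack [0.774 0.038 0.06 ]
mk1 [ 0.5   -0.011  0.006]
mk2 [0.369 0.016 0.006]
tray [[97.76470184326172, 240.941162109375], [198.93528747558594, 233.1588134765625], [204.2235107421875, 301.9058837890625], [103.05293273925781, 309.688232421875]] [[0.524, 0.324, 0.004], [0.542, 0.113, 0.004], [0.403, 0.097, 0.004], [0.386, 0.301, 0.004]] [0.46266357 0.20868857 0.004     ]
cam in tool [ 0.084 -0.001 -0.183] [[0.001, -0.951, -0.31], [1.0, 0.001, 0.0], [0.0, -0.31, 0.951]] 271.27514524695556
[[0.925, 0.38, 0.0], [0.38, -0.925, -0.0], [0.0, 0.0, -1.0]]
```

Emit:
{"op": "jog_arm", "data": {
  "motion": [
    [[0.36,-0.207,-0.02,0,0,0.39,-1],[0.36,-0.207,-0.02,0,0,0.39,-1],[0.36,-0.207,-0.02,0,0,0.39,-1],[0.36,-0.207,-0.02,0,0,0.39,-1],[0.36,-0.207,-0.02,0,0,0.39,-1],[0.36,-0.207,-0.02,0,0,0.39,-1],[0.36,-0.207,-0.02,0,0,0.39,-1],[0.36,-0.207,-0.02,0,0,0.39,-1],[0.36,-0.207,-0.02,0,0,0.39,-1],[0.36,-0.207,-0.02,0,0,0.39,-1]]
  ]
}}

```text
clock: 1.78
position: [0.492, -0.2492, 0.2225]
ee_rot: [3.141, -0.001, 0.001]
force: [0.7, -1.5, -0.1]
width: 0.998
gripper_force: 0.0
```

Run:
```python
from h import *
s=observe(); print(s["clock"],s["joints"],s["position"],R.from_rotvec(s["ee_rot"]).as_matrix().round(3).tolist(),s["dq"])
k=K("wrist"); im=get_image("wrist"); save("w1",im); np.savez("w1.npz",f=k[0],cx=k[1],cy=k[2],T=k[3])
for q in ("carrier_mid","catch","press_point","grip_bar"):
    r=silhouettes(q,"wrist")[:2]
    print(q,[(round(x["p"],2),np.round(x["pixel"],1).tolist(),cv2.boundingRect(x["mask"].astype(np.uint8))) for x in r])
    if r: np.save("m_"+q,r[0]["mask"])
```

```text
1.7833 [ 0.41330375  0.30129655 -0.05380329  1.72199102  0.01787245  1.11810838
 -1.21716389] [ 0.49199317 -0.24920504  0.22250095] [[1.0, -0.0, 0.001], [-0.0, -1.0, -0.0], [0.001, 0.0, -1.0]] [-0.72722576  0.12444306 -0.20570656 -0.23844348  0.07396142  0.11361544
 -0.94884125]
carrier_mid [(0.97, [249.6, 151.7], (187, 115, 118, 68))]
catch [(0.61, [246.7, 157.2], (187, 115, 118, 68))]
press_point [(0.73, [248.1, 156.5], (187, 115, 118, 68)), (0.61, [58.5, 62.8], (16, 20, 88, 84))]
grip_bar [(0.56, [245.7, 164.8], (242, 156, 10, 22)), (0.26, [91.1, 200.1], (88, 160, 10, 82))]
```

View pics/w1.png

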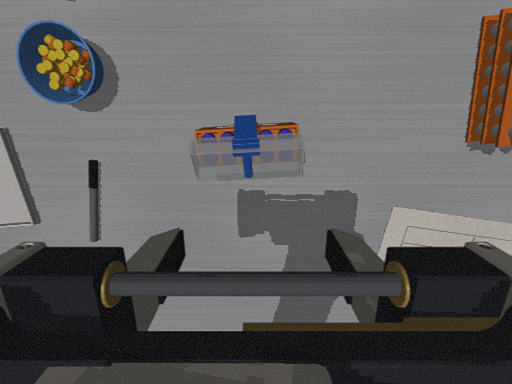

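Wrist view: the carrier is at px (247,150), with the latch towards image-up (world +x). The lid is open toward that side and the fingers are well behind it. Next I'll fit a box model to the masks in all three views.

```bash
cat > fit.py <<'E'
from h import *
from scipy.optimize import minimize
def verts(p):
    x,y,yaw,a=p; c,s=np.cos(yaw),np.sin(yaw); Rz=np.array([[c,-s,0],[s,c,0],[0,0,1]])
    box=lambda xs,ys,zs:np.array([[i,j,k] for i in xs for j in ys for k in zs])
    base=box((-.024,.024),(-.065,.065),(0,.06))
    def lid(b):  # u forward(-x) from hinge
        u=.024-b[:,0]; w=b[:,2]-.06; return np.c_[.024-(u*np.cos(a)-w*np.sin(a)),b[:,1],.06+u*np.sin(a)+w*np.cos(a)]
    L=lid(box((-.024,.024),(-.065,.065),(.06,.086))); H=lid(box((-.034,-.024),(-.015,.015),(.033,.084)))
    pp=lid(np.array([[-.0195,0,.086]])); gb=lid(np.array([[0,0,.079]]))
    return [b@Rz.T+[x,y,0] for b in (base,L,H,pp,gb)]
E
cat > fit1.py <<'E'
from fit import *
views=[]
w=np.load("w1.npz"); kw=(float(w["f"]),float(w["cx"]),float(w["cy"]),w["T"])
for n,k in (("side",K("side")),("top",K("top")),("wrist",kw)):
    views.append((n,k,silhouettes("carrier_mid",n)[0]["mask"]))
S=4
def mask(p,k):
    m=np.zeros((384*S,512*S),np.uint8)
    for b in verts(p)[:3]:
        q=np.array([proj("",v,k) for v in b]); cv2.fillConvexPoly(m,cv2.convexHull(np.round(q*S+S/2).astype(np.int32)),1)
    return cv2.resize(m.astype(np.float32),(512,384),interpolation=cv2.INTER_AREA)
def cost(p,full=False):
    r=[]
    for n,k,m in views:
        a=mask(p,k); r.append(1-np.minimum(a,m).sum()/np.maximum(a,m).sum())
    return r if full else sum(r)
best=None
for a0 in (.25,.5,.8):
    o=minimize(cost,[.527,-.246,np.pi-.05,a0],method="Nelder-Mead",options=dict(initial_simplex=np.array([.527,-.246,np.pi,a0])+np.vstack([np.zeros(4),np.diag([.01,.01,.1,.2])]),maxfev=150))
    print(o.x.round(4),o.fun,np.round(cost(o.x,True),3))
    if best is None or o.fun<best.fun: best=o
v=verts(best.x); print("press",v[3].round(4),"bar",v[4].round(4))
im=cv2.imread("pics/w1.png")
ims=[cv2.imread("pics/a_side.png"),cv2.imread("pics/a_top.png"),im]; out=[]
for (n,k,m),im,c in zip(views,ims,((190,235),(325,180),(185,95))):
    big=cv2.resize(im[c[1]:c[1]+130,c[0]:c[0]+130],(520,520))
    for b,col in zip(v[:3],((0,255,0),(0,255,255),(255,0,255))):
        q=((np.array([proj("",t,k) for t in b])-c+.5)*4).astype(int); 
        for i in range(8):
            for j in (1,2,4):
                if not i&j: cv2.line(big,q[i].tolist(),q[i|j].tolist(),col,1)
    out.append(cv2.resize(big,(266,266)))
cv2.imwrite("pics/fit1.png",cv2.resize(np.hstack(out),(798,266)))
E
python3 fit1.py
```

```text
[ 0.5268 -0.2385  3.2066  0.5058] 0.12675625085830688 [0.038 0.06  0.029]
[ 0.5266 -0.2387  3.2027  0.5102] 0.12689930200576782 [0.035 0.063 0.028]
[ 0.5275 -0.2385  3.2098  0.5521] 0.13440442085266113 [0.047 0.057 0.03 ]
press [[ 0.5283 -0.2384  0.1038]] bar [[ 0.5146 -0.2393  0.0882]]
```

View pics/fit1.png

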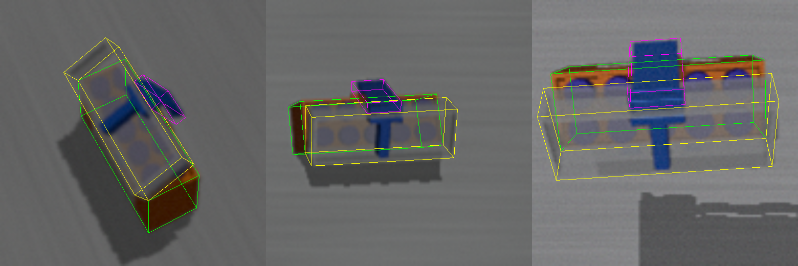

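The fit is tight in all three views: the carrier is at (0.5267, -0.2385), with yaw π+0.063 and the lid at about 0.51 rad. Next I close the fingers and go above the pad.

Emit:
{"op": "jog_arm", "data": {
  "motion": [
    [[0.038,-0.011,0.03,0,0,-0.063,1],[0.038,-0.011,0.06,0,0,-0.063,1],[0.038,-0.011,0.0975,0,0,-0.063,1],[0.038,-0.011,0.0975,0,0,-0.063,1],[0.038,-0.011,0.0975,0,0,-0.063,1],[0.038,-0.011,0.0975,0,0,-0.063,1],[0.038,-0.011,0.0975,0,0,-0.063,1],[0.038,-0.011,0.0975,0,0,-0.063,1]]
  ],
  "force": 20
}}

```text
clock: 2.85
position: [0.5301, -0.2409, 0.1269]
ee_rot: [3.139, 0.097, 0.005]
force: [-0.8, 0.4, 0.1]
width: 0.472
gripper_force: 0.0
```

Emit:
{"op": "jog_arm", "data": {
  "motion": [
    [[0,0,0,0,0,0,1],[0,0,0,0,0,0,1],[0,0,0,0,0,0,1],[0,0,0,0,0,0,1],[0,0,0,0,0,0,1],[0,0,0.005,0,0,0,1],[0,0,0.01,0,0,0,1],[0.001,0,0.015,0,0,0,1],[0.003,0,0.02,0,0,0,1],[0.005,0,0.025,0,0,0,1]]
  ]
}}

```text
clock: 3.68
position: [0.534, -0.2396, 0.0987]
ee_rot: [-3.14, -0.098, 0.001]
force: [-0.7, -0.6, 0.5]
width: 0.005
gripper_force: 0.0
```

Emit:
{"op": "jog_arm", "data": {
  "motion": [
    [[0.003,0,0.003,0,0,0,1],[0.005,0,0.006,0,0,0,1],[0.006,0,0.008,0,0,0,1],[0.007,0,0.01,0,0,0,1],[0.008,0,0.012,0,0,0,1],[0.008,0,0.014,0,0,0,1]]
  ]
}}

```text
clock: 4.18
position: [0.5423, -0.2391, 0.0855]
ee_rot: [3.14, 0.099, 0.001]
force: [0.1, -0.0, 0.4]
width: 0.003
gripper_force: 0.0
```

Run:
```python
from h import *
s=observe(); print(s["position"],s["force"],s["ft_torque"])
a=get_image("wrist"); b=get_image("side"); print(observe()["force"])
cv2.imwrite("pics/p1.png",np.hstack([cv2.resize(a[60:260,150:350],(400,400)),cv2.resize(b[235:365,190:320],(400,400))])[:,:,::-1])
```

```text
[ 0.54230472 -0.23914371  0.0855139 ] [ 0.05157749 -0.02761023  0.41563654] [0.07617039 0.00538687 0.08298576]
[-0.53409831  0.56589408 -0.19069127]
```

View pics/p1.png

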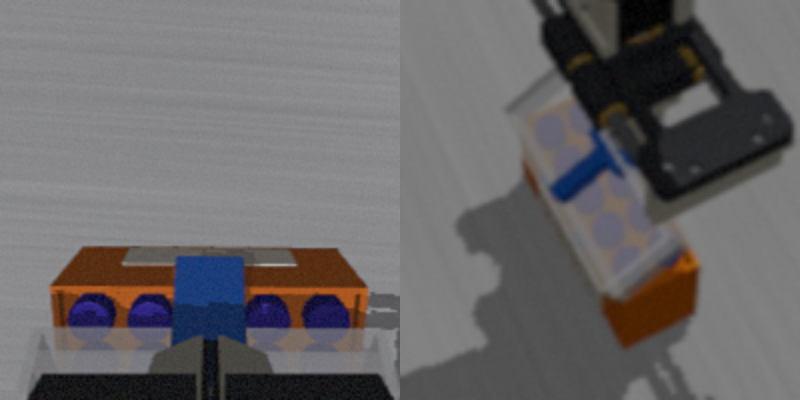

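Run:
```python
from fit import *
P=np.array([.5267,-.2386,3.2046])
for a in (0,.1,.17,.25,.3,.35,.4,.5,.6):
    v=verts([*P,a]); L=v[1];H=v[2]
    q=[proj("wrist",t) for t in H]; f=[proj("wrist",t) for t in L]
    print(a,"latch rows",np.round([min(t[1] for t in q),],1),"cols",np.round([min(t[0] for t in q),max(t[0] for t in q)],1),"lid front-top row",np.round([f[1][1],f[3][1]],1),"front-bot",np.round([f[0][1]],1))
v=verts([*P,0]); print("base front rows",[proj("wrist",t).round(1).tolist() for t in v[0][:4]])
s=observe();print(proj("wrist",s["position"]))
```

```text
0 latch rows [181.9] cols [233.6 275.4] lid front-top row [214.7 214.9] front-bot [202.5]
0.1 latch rows [181.] cols [233.1 275.8] lid front-top row [220.9 221.1] front-bot [204.8]
0.17 latch rows [180.9] cols [232.7 276.2] lid front-top row [225.6 225.8] front-bot [206.8]
0.25 latch rows [181.1] cols [232.4 276.5] lid front-top row [231.3 231.6] front-bot [209.5]
0.3 latch rows [181.5] cols [232.2 276.7] lid front-top row [235.1 235.3] front-bot [211.4]
0.35 latch rows [182.1] cols [232.  276.9] lid front-top row [239.  239.2] front-bot [213.4]
0.4 latch rows [183.] cols [231.8 277.1] lid front-top row [242.9 243.1] front-bot [215.6]
0.5 latch rows [185.3] cols [231.4 277.4] lid front-top row [251.1 251.3] front-bot [220.5]
0.6 latch rows [188.5] cols [231.2 277.6] lid front-top row [259.4 259.6] front-bot [225.9]
base front rows [[191.1, 182.7], [174.7, 202.5], [318.0, 182.9], [334.3, 202.7]]
[256.45389892 225.69241058]
```

The wrist view shows the tip came down in front of the lid and pushed it to about 0.6 rad. I'll rise, go further back, and come down on top of the pad.

Emit:
{"op": "jog_arm", "data": {
  "motion": [
    [[0,0,-0.02,0,0,0,1],[0,0,-0.04,0,0,0,1],[-0.012,0,-0.04,0,0,0,1],[-0.024,0,-0.04,0,0,0,1],[-0.024,0,-0.03,0,0,0,1],[-0.023,0,-0.022,0,0,0,1],[-0.02,0,-0.019,0,0,0,1],[-0.017,0,-0.017,0,0,0,1],[-0.013,0,-0.014,0,0,0,1],[-0.013,0,-0.014,0,0,0,1]]
  ]
}}

```text
clock: 5.12
position: [0.5302, -0.2394, 0.0987]
ee_rot: [-3.139, -0.1, 0.0]
force: [0.3, 0.7, -0.1]
width: 0.004
gripper_force: 0.0
```

Run:
```python
from h import *
s=observe(); print(s["position"],s["force"],s["ft_torque"])
b=get_image("side"); a=get_image("wrist")
cv2.imwrite("pics/p2.png",np.hstack([cv2.resize(a[160:260,200:300],(400,400)),cv2.resize(b[235:365,190:320],(400,400))])[:,:,::-1])
```

```text
[ 0.53018678 -0.23940006  0.09874374] [ 0.33952881  0.71040717 -0.0923332 ] [ 0.0475367   0.03441276 -0.00843269]
```

View pics/p2.png

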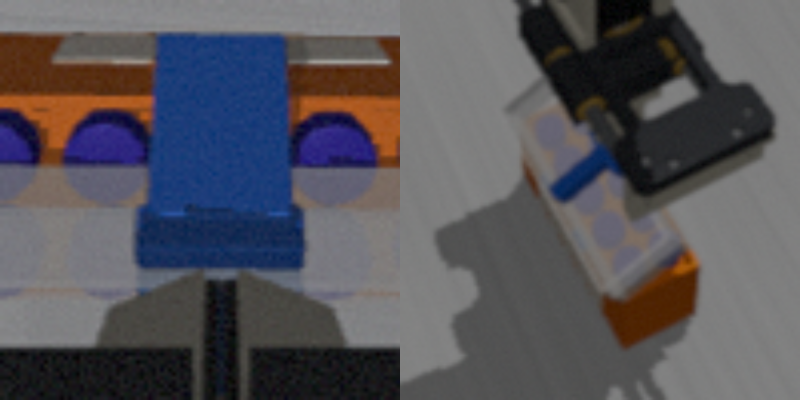

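Run:
```python
from fit import *
P=np.array([.5267,-.2386,3.2046]); c,s=np.cos(P[2]),np.sin(P[2])
def pt(u,w,a): 
    U=u*np.cos(a)-w*np.sin(a);W=u*np.sin(a)+w*np.cos(a); x=.024-U; return [P[0]+c*x,P[1]+s*x,.06+W]
for a in (.3,.4,.45,.5,.55,.6,.65,.7):
    print(a,"latch low %.1f pad top front %.1f pad top back %.1f lidbot %.1f"%tuple(proj("wrist",pt(*q,a))[1] for q in ((.058,-.027),(.048,.026),(.039,.026),(.048,0))), np.round(pt(.0435,.026,a),4))
print(proj("wrist",observe()["position"]))
```

```text
0.3 latch low 163.4 pad top front 211.0 pad top back 220.5 lidbot 190.7 [ 0.5366 -0.238   0.0977]
0.4 latch low 164.3 pad top front 218.2 pad top back 226.7 lidbot 194.4 [ 0.5326 -0.2382  0.1009]
0.45 latch low 165.1 pad top front 221.9 pad top back 229.9 lidbot 196.5 [ 0.5306 -0.2384  0.1023]
0.5 latch low 166.0 pad top front 225.7 pad top back 233.1 lidbot 198.7 [ 0.5284 -0.2385  0.1037]
0.55 latch low 167.2 pad top front 229.6 pad top back 236.4 lidbot 201.0 [ 0.5262 -0.2386  0.1049]
0.6 latch low 168.6 pad top front 233.5 pad top back 239.6 lidbot 203.5 [ 0.5239 -0.2388  0.106 ]
0.65 latch low 170.2 pad top front 237.4 pad top back 242.8 lidbot 206.1 [ 0.5216 -0.2389  0.107 ]
0.7 latch low 172.1 pad top front 241.3 pad top back 246.0 lidbot 208.9 [ 0.5192 -0.2391  0.1079]
[256.44769172 225.70183441]
```

The tip is still in front of the pad because it cut the corner. I'll rise fully, wait, go back, then come down inside the rim.

Emit:
{"op": "jog_arm", "data": {
  "motion": [
    [[0.003,0,-0.02,0,0,0,1],[0.003,0,-0.045,0,0,0,1],[0.003,0,-0.045,0,0,0,1],[0.003,0,-0.045,0,0,0,1],[-0.012,0,-0.045,0,0,0,1],[-0.012,0,-0.045,0,0,0,1],[-0.012,0,-0.03,0,0,0,1],[-0.012,0,-0.02,0,0,0,1],[-0.012,0,-0.01,0,0,0,1],[-0.012,0,-0.005,0,0,0,1]]
  ]
}}

```text
clock: 6.05
position: [0.5162, -0.2403, 0.1026]
ee_rot: [-3.139, -0.099, 0.004]
force: [-0.1, -0.4, -0.4]
width: 0.005
gripper_force: 0.0
```

Emit:
{"op": "jog_arm", "data": {
  "motion": [
    [[0,0,0,0,0,0,1],[0,0,0.003,0,0,0,1],[0.003,0,0.006,0,0,0,1],[0.007,0,0.008,0,0,0,1],[0.011,0,0.01,0,0,0,1],[0.014,0,0.012,0,0,0,1]]
  ]
}}

```text
clock: 6.55
position: [0.532, -0.2398, 0.0926]
ee_rot: [3.14, 0.099, 0.001]
force: [0.3, -0.6, 0.1]
width: 0.007
gripper_force: 0.0
```

Run:
```python
from fit import *
P=np.array([.5267,-.2386,3.2046]); c,s=np.cos(P[2]),np.sin(P[2])
def pt(u,w,a): 
    U=u*np.cos(a)-w*np.sin(a);W=u*np.sin(a)+w*np.cos(a); x=.024-U; return [P[0]+c*x,P[1]+s*x,.06+W]
k=K("wrist"); T=observe()["position"]
b=get_image("side"); a=get_image("wrist"); c0=(200,140)
big=cv2.resize(a[140:240,200:300],(400,400),interpolation=cv2.INTER_CUBIC)
for A in (.15,.3,.45,.6):
    r=[proj("wrist",pt(*q,A),k)[1] for q in ((.058,-.027),(.048,.026),(.048,0))]; print(A,[round((x-140)*4) for x in r],np.round(pt(.0435,.026,A),4))
print("tip crop row",(proj("wrist",T,k)[1]-140)*4,T)
cv2.imwrite("pics/p3.png",np.hstack([big,cv2.resize(b[235:365,190:320],(400,400),interpolation=cv2.INTER_CUBIC)])[:,:,::-1])
```

```text
0.15 [112, 270, 207] [ 0.5418 -0.2376  0.0922]
0.3 [112, 311, 225] [ 0.5366 -0.238   0.0977]
0.45 [119, 357, 249] [ 0.5306 -0.2384  0.1023]
0.6 [135, 404, 279] [ 0.5239 -0.2388  0.106 ]
tip crop row 342.8759793203998 [ 0.5319599  -0.23977448  0.09263637]
```

View pics/p3.png

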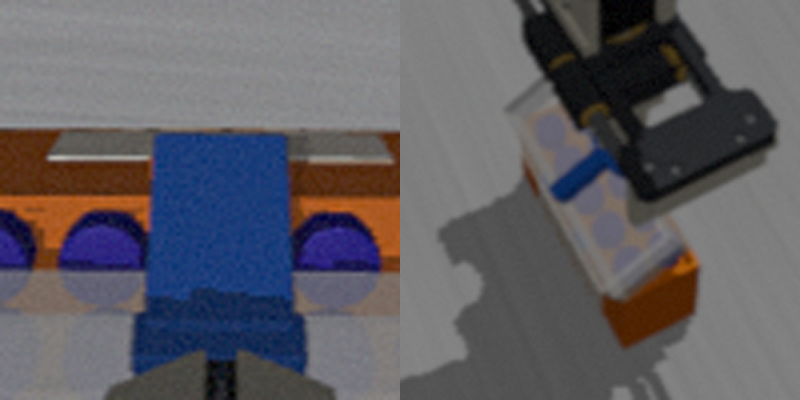

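The views don't agree on where the tip is relative to the lid. I'll rise clear and refit the carrier and lid from the wrist view.

Emit:
{"op": "jog_arm", "data": {
  "motion": [
    [[0,0,-0.04,0,0,0,1],[0,0,-0.08,0,0,0,1],[-0.03,0,-0.12,0,0,0,1],[-0.035,0,-0.13,0,0,0,1],[-0.035,0,-0.13,0,0,0,1],[-0.035,0,-0.13,0,0,0,1],[-0.035,0,-0.13,0,0,0,1]]
  ]
}}

```text
clock: 7.23
position: [0.496, -0.2417, 0.2218]
ee_rot: [-3.14, -0.099, 0.001]
force: [0.3, -0.9, -0.3]
width: 0.005
gripper_force: 0.0
```

```bash
cat > fit2.py <<'E'
from fit import *
k=K("wrist"); im=get_image("wrist"); save("w2",im)
m=silhouettes("carrier_mid","wrist")[0]["mask"]
S=4
def mask(p):
    o=np.zeros((384*S,512*S),np.uint8)
    for b in verts(p)[:3]:
        q=np.array([proj("",v,k) for v in b]); cv2.fillConvexPoly(o,cv2.convexHull(np.round(q*S+S/2).astype(np.int32)),1)
    return cv2.resize(o.astype(np.float32),(512,384),interpolation=cv2.INTER_AREA)
c=lambda p:1-np.minimum(mask(p),m).sum()/np.maximum(mask(p),m).sum()
for a in (0,.1,.2,.3,.4,.5,.6):
    o=minimize(lambda p:c([*p,a]),[.5267,-.2386,3.2046],method="Nelder-Mead",options=dict(initial_simplex=np.array([.5267,-.2386,3.2046])+np.vstack([np.zeros(3),np.diag([.006,.006,.05])]),maxfev=60))
    print(a,o.x.round(4),round(o.fun,4),"fixed pose",round(c([.5267,-.2386,3.2046,a]),4))
s=observe();print(s["position"],cv2.boundingRect(m.astype(np.uint8)))
hsv=cv2.cvtColor(im,cv2.COLOR_RGB2HSV); x,y,w,h=cv2.boundingRect(m.astype(np.uint8))
cr=im[y-12:y+h+12,x-10:x+w+10]; cv2.imwrite("pics/w2c.png",cv2.resize(cr,None,fx=5,fy=5,interpolation=cv2.INTER_CUBIC)[:560,:790,::-1]); print(x-10,y-12,k[3].tolist()); np.save("k2",k[3])
E
python3 fit2.py
```

```text
0 [ 0.5176 -0.2379  3.2068] 0.179 fixed pose 0.2108
0.1 [ 0.5191 -0.2382  3.21  ] 0.1379 fixed pose 0.1661
0.2 [ 0.5211 -0.238   3.201 ] 0.1017 fixed pose 0.127
0.3 [ 0.5228 -0.2379  3.1865] 0.0679 fixed pose 0.0928
0.4 [ 0.5247 -0.2377  3.1966] 0.0413 fixed pose 0.0615
0.5 [ 0.5264 -0.2379  3.191 ] 0.0212 fixed pose 0.0356
0.6 [ 0.5275 -0.2378  3.1986] 0.0247 fixed pose 0.0439
[ 0.49586592 -0.24145836  0.22107775] (196, 118, 118, 67)
186 106 [[0.06438806246486702, -0.9486882690596338, -0.3095880255446815, 0.5794941685950257], [-0.9979247440330474, -0.06140351155322175, -0.0193859231275756, -0.2352123190134876], [-0.0006185940472491761, 0.31019377317665053, -0.9506731512059419, 0.40443553031469714], [0.0, 0.0, 0.0, 1.0]]
```

View pics/w2c.png

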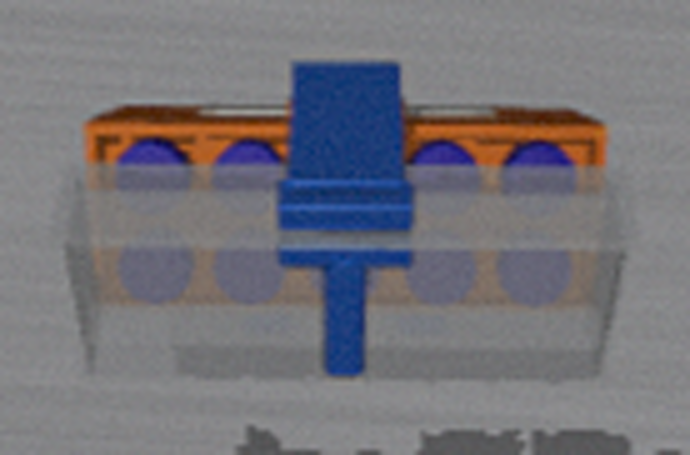

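Run:
```python
from fit import *
k=K("side"); f=lambda P:((proj("side",P,k)-[190,235])*400/130).round(0).tolist()
print("tip p3",f([.532,-.2398,.0926]),"40mm up",f([.532,-.2398,.1326]))
v=verts([.5265,-.238,3.195,.53]); print("pad",f(v[3][0]),v[3][0],"bar",f(v[4][0])); print("lid",[f(t) for t in v[1]])
kw=K("wrist"); T=np.load("k2.npy"); kw=(kw[0],kw[1],kw[2],T)
P=np.array([.5265,-.238,3.195]); c,s=np.cos(P[2]),np.sin(P[2])
def pt(u,w,a): 
    U=u*np.cos(a)-w*np.sin(a);W=u*np.sin(a)+w*np.cos(a); x=.024-U; return [P[0]+c*x,P[1]+s*x,.06+W]
for a in (.45,.5,.55,.6): print(a,[round((proj("",pt(*q,a),kw)[1]-106)*5) for q in ((.058,-.027),(.048,0),(.048,.026),(.039,.026),(.003,.026),(0,.026))])
print("base top front",(proj("",[P[0]-c*.024,P[1],.06],kw)[1]-106)*5,"bottom",(proj("",[P[0]-c*.024,P[1],0],kw)[1]-106)*5)
```

```text
tip p3 [213.0, 156.0] 40mm up [212.0, 117.0]
pad [203.0, 146.0] [ 0.52688769 -0.23797927  0.10442368] bar [182.0, 171.0]
lid [[177.0, 68.0], [156.0, 54.0], [288.0, 246.0], [268.0, 236.0], [116.0, 119.0], [93.0, 106.0], [220.0, 300.0], [198.0, 292.0]]
0.45 [57, 152, 215, 249, 370, 379]
0.5 [58, 158, 227, 259, 374, 383]
0.55 [59, 164, 238, 269, 378, 387]
0.6 [62, 171, 250, 279, 382, 390]
base top front 123.58896611608714 bottom 105.67496395026403
```

Emit:
{"op": "jog_arm", "data": {
  "motion": [
    [[0.017,-0.002,0.03,0,0,0,1],[0.017,-0.002,0.07,0,0,0,1],[0.017,-0.002,0.105,0,0,0,1],[0.017,-0.002,0.11,0,0,0,1],[0.017,-0.002,0.113,0,0,0,1],[0.017,-0.002,0.116,0,0,0,1],[0.017,-0.002,0.119,0,0,0,1],[0.017,-0.002,0.121,0,0,0,1]]
  ]
}}

```text
clock: 8.0
position: [0.5141, -0.2395, 0.103]
ee_rot: [3.139, 0.098, 0.004]
force: [-0.3, -0.6, 0.2]
width: 0.005
gripper_force: 0.0
```

```bash
cat > chk.py <<'E'
from h import *
s=observe(); print(s["clock"],s["position"].round(4),np.round(s["force"],2),np.round(s["ft_torque"],3),s["width"])
f=[]
for i in range(4):
    im=get_image("wrist"); f.append(observe()["force"])
print(np.mean(f,0).round(2)); save("last",im)
E
python3 chk.py
```

```text
8.0 [ 0.5141 -0.2395  0.103 ] [-0.27 -0.57  0.24] [0.038 0.084 0.015] 0.004869745572428384
[ 0.   -0.01  0.22]
```

Emit:
{"op": "jog_arm", "data": {
  "motion": [
    [[0,0,0.003,0,0,0,1],[0,0,0.006,0,0,0,1],[0,0,0.008,0,0,0,1],[0,0,0.01,0,0,0,1],[0,0,0.01,0,0,0,1]]
  ]
}}

```text
clock: 8.62
position: [0.5126, -0.2388, 0.091]
ee_rot: [-3.14, -0.099, 0.001]
force: [-0.0, -0.3, 0.6]
width: 0.008
gripper_force: 0.0
```

```bash
python3 chk.py
```

```text
8.6167 [ 0.5126 -0.2388  0.091 ] [-0.03 -0.3   0.6 ] [ 0.025  0.058 -0.006] 0.007764830715145427
[-0.06  0.26 -0.04]
```

Run:
```python
from fit import *
k=K("wrist"); a=get_image("wrist"); b=get_image("side"); T=observe()["position"]
P=np.array([.5265,-.238,3.195]); c,s=np.cos(P[2]),np.sin(P[2])
def pt(u,w,a): 
    U=u*np.cos(a)-w*np.sin(a);W=u*np.sin(a)+w*np.cos(a); x=.024-U; return [P[0]+c*x,P[1]+s*x,.06+W]
for A in (.2,.3,.4,.5,.6): print(A,[round((proj("",pt(*q,A),k)[1]-130)*4) for q in ((.058,-.027),(.048,0),(.048,.026),(.039,.026))])
print("tip",(proj("wrist",T,k)-[200,130])*4, (proj("side",T)-[220,240])*5)
cv2.imwrite("pics/p4.png",np.hstack([cv2.resize(a[130:230,200:300],(400,400),interpolation=cv2.INTER_CUBIC),cv2.resize(b[240:320,220:300],(400,400),interpolation=cv2.INTER_CUBIC)])[:,:,::-1])
```

```text
0.2 [64, 161, 224, 269]
0.3 [63, 173, 251, 294]
0.4 [64, 187, 281, 320]
0.5 [70, 204, 313, 347]
0.6 [78, 224, 345, 374]
tip [225.85539537 382.79192652] [143.92307169 248.87904743]
```

View pics/p4.png

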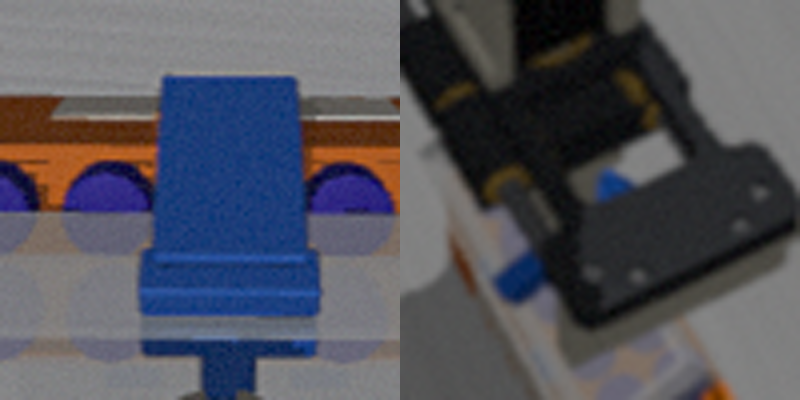

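Emit:
{"op": "jog_arm", "data": {
  "motion": [
    [[0,0,0.002,0,0,0,1],[0,0,0.004,0,0,0,1],[0,0,0.006,0,0,0,1],[0,0,0.007,0,0,0,1],[0,0,0.007,0,0,0,1]]
  ]
}}

```text
clock: 9.33
position: [0.5127, -0.2389, 0.0842]
ee_rot: [-3.14, -0.099, 0.001]
force: [-0.4, 0.5, 0.9]
width: 0.005
gripper_force: 0.0
```

```bash
cat > ang.py <<'E'
from fit import *
# lid angle from blue pixels in the wrist view: latch low edge/shape IoU against blue latch plate, plus pad T strip
k=K("wrist"); im=get_image("wrist"); save("last",im)
hsv=cv2.cvtColor(im,cv2.COLOR_RGB2HSV); s=observe(); print(s["clock"],s["position"].round(4),np.round(s["force"],2))
c=int(proj("wrist",[s["position"][0],-.2375,.09],k)[0])
P=np.array([.5265,-.238,3.195]); cc,ss=np.cos(P[2]),np.sin(P[2])
def pt(u,w,a,y=0): 
    U=u*np.cos(a)-w*np.sin(a);W=u*np.sin(a)+w*np.cos(a); x=.024-U; return [P[0]+cc*x-ss*y,P[1]+ss*x+cc*y,.06+W]
# blue rows at columns of y=+-11 (clear of bar)
for y in (-.011,.011):
    col=int(round(proj("wrist",pt(.048,.026,.3,y),k)[0])); b=(hsv[:,col,0]>100)&(hsv[:,col,0]<122)&(hsv[:,col,1]>120)
    r=np.flatnonzero(b); r=r[(r>90)&(r<300)]; g=np.split(r,np.flatnonzero(np.diff(r)>1)+1); print("col",col,[(int(q[0]),int(q[-1])) for q in g if len(q)>1])
for A in (0,.1,.2,.3,.4,.5,.6): print(A,[round(float(proj("",pt(*q,A),k)[1]),1) for q in ((.058,-.027),(.048,.026),(.039,.026))])
print("tip",proj("wrist",s["position"],k).round(1))
E
python3 ang.py
```

```text
9.3833 [ 0.5128 -0.2389  0.0844] [-0.38  0.54  0.11]
col 240 [(152, 212), (219, 222)]
col 274 [(151, 212), (219, 222)]
0 [149.9, 176.3, 188.9]
0.1 [148.1, 182.1, 194.4]
0.2 [147.0, 188.7, 200.4]
0.3 [146.6, 195.9, 206.8]
0.4 [147.1, 203.7, 213.6]
0.5 [148.4, 212.0, 220.6]
0.6 [150.8, 220.5, 227.8]
tip [256.5 225.7]
```

Run:
```python
from fit import *
k=K("side")
P=np.array([.5265,-.238,3.195]); cc,ss=np.cos(P[2]),np.sin(P[2])
def pt(u,w,a,y=0): 
    U=u*np.cos(a)-w*np.sin(a);W=u*np.sin(a)+w*np.cos(a); x=.024-U; return [P[0]+cc*x-ss*y,P[1]+ss*x+cc*y,.06+W]
f=lambda q:((proj("side",q,k)-[220,240])*5).round(0)
for A in (.3,.4,.5,.6): print(A,[(u,f(pt(u,.026,A,y)).tolist()) for u in (.003,.024,.039,.048) for y in (-.005,.005)])
for z in (.0844,.1,.12,.14): print(z,f([.5127,-.2389,z]))
b=cv2.imread("pics/p4.png"); 
im=get_image("side"); hsv=cv2.cvtColor(im,cv2.COLOR_RGB2HSV)
bl=(hsv[...,0]>100)&(hsv[...,0]<122)&(hsv[...,1]>120); bl[:240]=0; bl[:,:215]=0;bl[:,310:]=0; bl[330:]=0
n,l,st,ce=cv2.connectedComponentsWithStats(bl.astype(np.uint8))
for i in range(1,n):
    if st[i,4]>8: print(((st[i,:2]-[220,240])*5).tolist(),(st[i,2:4]*5).tolist(),st[i,4])
```

```text
0.3 [(0.003, [97.0, 264.0]), (0.003, [111.0, 287.0]), (0.024, [149.0, 231.0]), (0.024, [163.0, 253.0]), (0.039, [186.0, 207.0]), (0.039, [200.0, 229.0]), (0.048, [208.0, 193.0]), (0.048, [222.0, 215.0])]
0.4 [(0.003, [91.0, 268.0]), (0.003, [104.0, 291.0]), (0.024, [141.0, 233.0]), (0.024, [154.0, 255.0]), (0.039, [176.0, 207.0]), (0.039, [190.0, 230.0]), (0.048, [198.0, 192.0]), (0.048, [212.0, 214.0])]
0.5 [(0.003, [84.0, 273.0]), (0.003, [98.0, 296.0]), (0.024, [132.0, 235.0]), (0.024, [145.0, 258.0]), (0.039, [166.0, 208.0]), (0.039, [179.0, 231.0]), (0.048, [186.0, 192.0]), (0.048, [200.0, 214.0])]
0.6 [(0.003, [78.0, 277.0]), (0.003, [91.0, 300.0]), (0.024, [123.0, 238.0]), (0.024, [136.0, 261.0]), (0.039, [155.0, 210.0]), (0.039, [168.0, 233.0]), (0.048, [174.0, 193.0]), (0.048, [188.0, 216.0])]
0.0844 [143. 260.]
0.1 [143. 236.]
0.12 [141. 204.]
0.14 [140. 171.]
[195, 180] [50, 35] 46
[95, 255] [50, 45] 58
```

Run:
```python
from fit import *
kw=K("wrist"); kw=(kw[0],kw[1],kw[2],np.load("k2.npy")); ks=K("side"); kt=K("top")
w1=np.load("w1.npz"); k1=(float(w1["f"]),float(w1["cx"]),float(w1["cy"]),w1["T"])
def T(**p): 
    d={"w":kw,"s":ks,"t":kt,"v":k1}; r=tri([ray("",p[q],d[q]) for q in p]); print(r.round(4),{q:(proj("",r,d[q])-p[q]).round(1).tolist() for q in p})
P=np.array([.5265,-.238])
# bar rear end (top edge centre)
T(w=(254.6,181),s=(190+155*.325,235+192*.325))
# glass lid rear-top left... front corners: w2c lid corners
def blue(im):
    h=cv2.cvtColor(im,cv2.COLOR_BGR2HSV); return ((h[...,0]>100)&(h[...,0]<122)&(h[...,1]>110)).astype(np.uint8)
for n,(x0,y0,x1,y1) in dict(a_side=(215,250,300,330),a_top=(340,205,420,270),w2=(190,110,310,190),w1=(185,110,310,185)).items():
    im=cv2.imread("pics/%s.png"%n); b=blue(im)[y0:y1,x0:x1]
    print(n)
    for r in range(0,b.shape[0]): 
        c=np.flatnonzero(b[r]); 
        if len(c)>1: print(y0+r,"".join(".#"[v] for v in b[r][:85]))
```

```text
[ 0.4942 -0.2415  0.0851] {'w': [1.0, -1.1], 's': [-1.0, -0.4]}
a_side
274 ..........................................######.....................................
275 .........................................########....................................
276 .........................................##########..................................
277 .....................................##...###########................................
278 .....................................###..#############..............................
279 .....................................###...##############............................
280 ......................................###...##############...........................
281 ......................................####..##############...........................
282 ......................................####...##############..........................
283 ......................................#####..###############.........................
284 .....................................#######..##############.........................
285 ...................................
[... 14387 characters left out ...]
............................................########..................
171 ...........................................................########..................
172 ............................................................#######..................
173 ............................................................#######..................
174 ............................................................#######..................
175 ............................................................#######..................
176 ............................................................#######..................
177 .............................................................######..................
```

Run:
```python
from fit import *
kw=K("wrist"); kw=(kw[0],kw[1],kw[2],np.load("k2.npy")); ks=K("side"); kt=K("top")
def T(**p): 
    d={"w":kw,"s":ks,"t":kt}; r=tri([ray("",p[q],d[q]) for q in p]); print(r.round(4),{q:(proj("",r,d[q])-p[q]).round(1).tolist() for q in p}); return r
print("T +y end");T(w=(242.3,157.3),s=(253,278),t=(375.3,238.5));T(w=(242.3,157.3),t=(375.3,238.5));T(w=(242.3,157.3),s=(253,278))
print("T -y end");T(w=(267.2,157.3),s=(261.5,290.5),t=(391,238.3));T(w=(267.2,157.3),s=(261.5,290.5))
print("latch low +y");T(w=(245,119),s=(281,291.5));T(w=(265.5,119),t=(384,219.5))
P=np.array([.5265,-.238,3.195])
for a in (.45,.5,.55): print(a,verts([*P,a])[3].round(4))
s=observe(); print(s["joints"])
```

```text
T +y end
[ 0.5255 -0.2257  0.1023] {'w': [1.1, -1.3], 's': [-0.9, -0.4], 't': [-0.0, 0.2]}
[ 0.5252 -0.2245  0.1075] {'w': [-0.2, -0.3], 't': [0.1, 0.1]}
[ 0.5254 -0.2256  0.1021] {'w': [1.0, -1.2], 's': [-1.0, -0.3]}
T -y end
[ 0.5272 -0.254   0.1028] {'w': [1.5, -1.1], 's': [-1.4, -0.2], 't': [-0.2, -0.4]}
[ 0.5276 -0.2537  0.1023] {'w': [1.3, -1.5], 's': [-1.3, -0.3]}
latch low +y
[ 0.5706 -0.229   0.0337] {'w': [4.8, -6.2], 's': [-5.4, -1.1]}
[ 0.5648 -0.249   0.0815] {'w': [0.6, 1.2], 't': [-0.5, -0.7]}
0.45 [[ 0.5304 -0.2378  0.1023]]
0.5 [[ 0.5282 -0.2379  0.1037]]
0.55 [[ 0.526  -0.238   0.1049]]
[ 0.39444636  0.46743845 -0.07254032  1.84962826  0.04446883  0.82630364
 -1.20859788]
```

Emit:
{"op": "jog_arm", "data": {
  "motion": [
    [[0,0,0.002,0,0,0,1],[0,0,0.004,0,0,0,1],[0,0,0.006,0,0,0,1],[0,0,0.006,0,0,0,1]]
  ]
}}

```text
clock: 9.77
position: [0.5127, -0.2389, 0.0781]
ee_rot: [-3.14, -0.098, 0.001]
force: [0.1, 0.1, -0.1]
width: 0.002
gripper_force: 0.1
```

```bash
python3 ang.py
python3 - <<'E'
import cv2,numpy as np
im=cv2.imread("pics/last.png"); cv2.imwrite("pics/p5.png",cv2.resize(im[140:300,150:360],None,fx=3.75,fy=3.75,interpolation=cv2.INTER_CUBIC))
E
```

```text
9.8167 [ 0.5127 -0.2389  0.0783] [0.5  0.01 0.89]
col 239 [(157, 159), (164, 215), (223, 226)]
col 274 [(152, 215), (223, 226)]
0 [151.0, 178.6, 191.5]
0.1 [149.1, 184.6, 197.2]
0.2 [148.0, 191.4, 203.4]
0.3 [147.7, 198.9, 210.1]
0.4 [148.2, 207.0, 217.1]
0.5 [149.6, 215.6, 224.4]
0.6 [152.1, 224.4, 231.8]
tip [256.5 225.7]
```

View pics/p5.png

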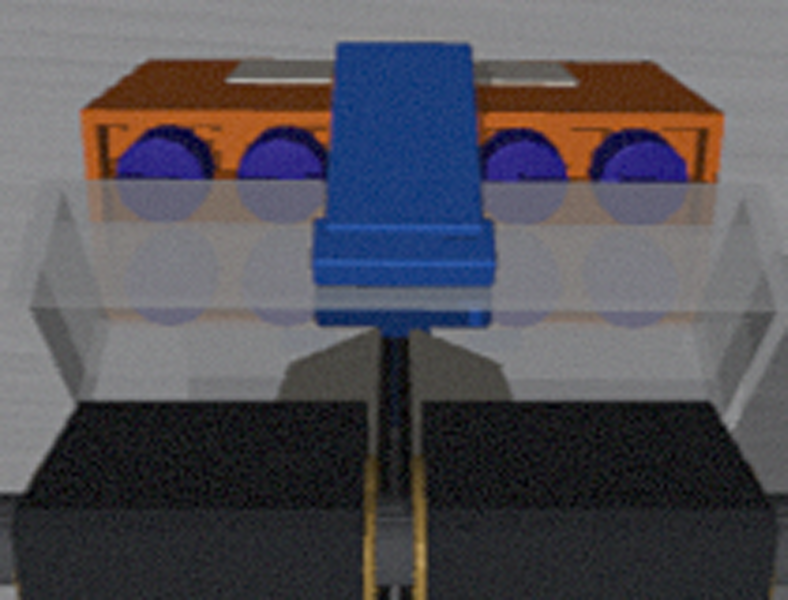

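The lid still reads about 0.52 rad and the tip is drawn in front of the bar. So the shut fingertips really sit higher than the nominal TCP. I'll keep descending in small steps until I feel contact.

Emit:
{"op": "jog_arm", "data": {
  "motion": [
    [[0,0,0.002,0,0,0,1],[0,0,0.004,0,0,0,1],[0,0,0.006,0,0,0,1],[0,0,0.008,0,0,0,1],[0,0,0.008,0,0,0,1]]
  ]
}}

```text
clock: 10.23
position: [0.5128, -0.2389, 0.0702]
ee_rot: [-3.14, -0.099, 0.0]
force: [-0.6, -0.4, 0.9]
width: 0.002
gripper_force: 0.3
```

```bash
python3 ang.py
```

```text
10.2833 [ 0.5128 -0.2389  0.0703] [-0.59  0.05 -1.1 ]
col 239 [(158, 162), (164, 203), (211, 216)]
col 275 [(156, 203), (211, 217)]
0 [152.7, 182.0, 195.4]
0.1 [150.9, 188.3, 201.4]
0.2 [149.8, 195.5, 207.9]
0.3 [149.5, 203.4, 215.0]
0.4 [150.1, 212.0, 222.4]
0.5 [151.6, 221.0, 230.0]
0.6 [154.2, 230.3, 237.7]
tip [256.4 225.8]
```

The lid has moved to about 0.32 rad, so contact is confirmed and the shut tip sits about 22 mm above the nominal TCP. Next I work outward and press.

Emit:
{"op": "jog_arm", "data": {
  "motion": [
    [[0.005,0,0,0,0,0,1],[0.01,0,0,0,0,0,1],[0.015,0,0.001,0,0,0,1],[0.02,0,0.002,0,0,0,1],[0.025,0,0.002,0,0,0,1],[0.027,0,0.002,0,0,0,1]]
  ]
}}

```text
clock: 10.78
position: [0.5412, -0.2371, 0.0687]
ee_rot: [3.14, 0.099, 0.001]
force: [-0.2, 0.6, 3.2]
width: 0.003
gripper_force: 1.2
```

```bash
python3 ang.py
```

```text
10.8333 [ 0.5412 -0.2371  0.0687] [-0.56  0.17  3.48]
col 239 [(200, 221), (228, 231)]
col 274 [(190, 221), (229, 232)]
0 [186.8, 223.7, 236.0]
0.1 [186.0, 230.7, 242.3]
0.2 [186.0, 238.3, 249.1]
0.3 [186.8, 246.5, 256.3]
0.4 [188.5, 255.2, 263.8]
0.5 [191.2, 264.3, 271.3]
0.6 [194.8, 273.5, 278.9]
tip [256.4 225.7]
```

Emit:
{"op": "jog_arm", "data": {
  "motion": [
    [[0,0,0.001,0,0,0,1],[0,0,0.002,0,0,0,1],[0,0,0.003,0,0,0,1],[0,0,0.003,0,0,0,1]]
  ]
}}

```text
clock: 11.17
position: [0.5405, -0.2373, 0.0663]
ee_rot: [3.14, 0.098, 0.002]
force: [-1.2, 0.7, 8.2]
width: 0.007
gripper_force: 3.9
```

```bash
python3 ang.py
```

```text
11.2167 [ 0.5404 -0.2373  0.0663] [-0.98  0.04  7.81]
col 239 [(197, 205), (208, 221), (229, 231)]
col 274 [(190, 205), (208, 221), (229, 232)]
0 [186.8, 224.2, 236.6]
0.1 [186.0, 231.3, 243.1]
0.2 [186.0, 239.0, 250.0]
0.3 [186.8, 247.4, 257.3]
0.4 [188.5, 256.2, 264.9]
0.5 [191.2, 265.4, 272.5]
0.6 [194.9, 274.8, 280.2]
tip [256.4 225.8]
```

Emit:
{"op": "jog_arm", "data": {
  "motion": [
    [[0,0,0.002,0,0,0,1],[0,0,0.004,0,0,0,1],[0,0,0.006,0,0,0,1],[0,0,0.006,0,0,0,1]]
  ]
}}

```text
clock: 11.55
position: [0.5413, -0.2373, 0.0615]
ee_rot: [3.139, 0.099, 0.005]
force: [-3.3, 1.7, 20.1]
width: 0.006
gripper_force: 10.0
```

```bash
python3 ang.py|head -3
```

```text
11.6 [ 0.5411 -0.2373  0.0615] [-4.08  2.92 22.16]
col 238 [(209, 225)]
col 275 [(206, 225)]
```

Emit:
{"op": "jog_arm", "data": {
  "motion": [
    [[0,0,0.001,0,0,0,1],[0,0,0.002,0,0,0,1],[0,0,0.002,0,0,0,1],[0,0,0.002,0,0,0,1]]
  ]
}}

```text
clock: 11.93
position: [0.5423, -0.2374, 0.0613]
ee_rot: [3.139, 0.099, 0.008]
force: [-7.0, 4.5, 36.0]
width: 0.005
gripper_force: 18.0
```

```bash
python3 ang.py
```

```text
11.9833 [ 0.5423 -0.2374  0.0613] [-5.9   4.67 35.72]
col 238 [(209, 225)]
col 275 [(206, 225)]
0 [190.9, 230.0, 242.7]
0.1 [190.2, 237.3, 249.4]
0.2 [190.2, 245.4, 256.5]
0.3 [191.2, 254.1, 264.1]
0.4 [193.0, 263.3, 271.9]
0.5 [195.9, 272.8, 279.8]
0.6 [199.8, 282.4, 287.7]
tip [256.5 225.7]
```

The lid has bottomed out: 36 N with no further travel, so it is shut. Contact puts the real fingertip about 25 mm behind the nominal TCP. Next I rise and open to about 40 mm above the bar.

Emit:
{"op": "jog_arm", "data": {
  "motion": [
    [[0,0,-0.02,0,0,0,1],[0,0,-0.05,0,0,0,0.1],[-0.013,0.001,-0.05,0,0,0,0.1],[-0.013,0.001,-0.05,0,0,0,0.1],[-0.013,0.001,-0.05,0,0,0,0.1],[-0.013,0.001,-0.05,0,0,0,0.1],[-0.013,0.001,-0.05,0,0,0,0.1],[-0.013,0.001,-0.05,0,0,0,0.1],[-0.013,0.001,-0.05,0,0,0,0.1],[-0.013,0.001,-0.05,0,0,0,0.1]]
  ],
  "force": 25
}}

```text
clock: 12.82
position: [0.527, -0.2389, 0.1071]
ee_rot: [-3.14, -0.099, 0.001]
force: [0.3, -0.1, 0.4]
width: 0.446
gripper_force: 0.0
```

```bash
cat > bar.py <<'E'
from fit import *
k=K("wrist"); im=get_image("wrist"); save("last",im); s=observe(); print(s["clock"],s["position"].round(4),s["width"],np.round(s["force"],2))
kk=k; P=np.array([.5265,-.2385,3.2])
def cols(row):
    h=cv2.cvtColor(im,cv2.COLOR_RGB2HSV); b=(h[row,:,0]>100)&(h[row,:,0]<122)&(h[row,:,1]>110); b[:150]=0;b[360:]=0; r=np.flatnonzero(b); return (int(r.min()),int(r.max()),len(r)) if len(r) else None
for row in range(150,300,4): 
    c=cols(row)
    if c: print(row,c,atz("wrist",(c[0],row),.086,k).round(4)[:2],atz("wrist",(c[1]+1,row),.086,k).round(4)[:2])
m=silhouettes("carrier_mid","wrist")[0]["mask"]
S=4
def mask(p):
    o=np.zeros((384*S,512*S),np.uint8)
    for b in verts(p)[:3]:
        q=np.array([proj("",v,k) for v in b]); cv2.fillConvexPoly(o,cv2.convexHull(np.round(q*S+S/2).astype(np.int32)),1)
    return cv2.resize(o.astype(np.float32),(512,384),interpolation=cv2.INTER_AREA)
y1=np.flatnonzero(m.any(1)); print("rows",y1[0],y1[-1]); 
for a in (0,.05,.1,.2):
    M=mask([.5265,-.2385,3.2,a]); r=np.flatnonzero((M>.5).any(1)); print(a,r[0],r[-1], 1-np.minimum(M[:215],m[:215]).sum()/np.maximum(M[:215],m[:215]).sum())
E
python3 bar.py
```

```text
12.8667 [ 0.527  -0.2389  0.1073] 0.45081588145906226 [ 0.63  0.43 -0.6 ]
162 (249, 262, 4) [ 0.5698 -0.2305] [ 0.5704 -0.2411]
166 (242, 269, 28) [ 0.5663 -0.2254] [ 0.5677 -0.2467]
170 (241, 270, 30) [ 0.5632 -0.2248] [ 0.5646 -0.2477]
174 (240, 271, 32) [ 0.56   -0.2241] [ 0.5616 -0.2488]
178 (237, 274, 38) [ 0.5566 -0.222 ] [ 0.5585 -0.2513]
182 (237, 274, 38) [ 0.5534 -0.2221] [ 0.5553 -0.2516]
186 (252, 270, 18) [ 0.5509 -0.234 ] [ 0.5519 -0.2488]
194 (237, 274, 38) [ 0.5436 -0.2225] [ 0.5456 -0.2525]
198 (250, 261, 12) [ 0.5409 -0.233 ] [ 0.5416 -0.2425]
202 (250, 261, 12) [ 0.5376 -0.2332] [ 0.5382 -0.2427]
206 (250, 261, 12) [ 0.5342 -0.2334] [ 0.5348 -0.243 ]
210 (250, 261, 12) [ 0.5308 -0.2336] [ 0.5314 -0.2432]
214 (250, 261, 12) [ 0.5273 -0.2338] [ 0.5279 -0.2435]
218 (250, 261, 12) [ 0.5238 -0.234 ] [ 0.5244 -0.2437]
222 (250, 261, 12) [ 0.5203 -0.2342] [ 0.5209 -0.244 ]
226 (251, 260, 10) [ 0.5168 -0.2352] [ 0.5173 -0.2434]
230 (250, 260, 11) [ 0.5131 -0.2346] [ 0.5137 -0.2437]
234 (250, 260, 11) [ 0.5095 -0.2348] [ 0.51   -0.2439]
250 (178, 328, 3) [ 0.4906 -0.1749] [ 0.4988 -0.3025]
254 (154, 348, 8) [ 0.4854 -0.1544] [ 0.4961 -0.32  ]
258 (291, 291, 1) [ 0.4891 -0.2712] [ 0.4891 -0.272 ]
262 (159, 336, 5) [ 0.4779 -0.1583] [ 0.4878 -0.311 ]
266 (158, 356, 4) [ 0.4738 -0.1573] [ 0.4849 -0.3289]
270 (176, 355, 3) [ 0.4708 -0.1727] [ 0.4809 -0.3288]
274 (161, 181, 3) [ 0.4659 -0.1595] [ 0.4671 -0.1778]
282 (179, 179, 1) [ 0.4587 -0.175 ] [ 0.4587 -0.1759]
294 (179, 179, 1) [ 0.446  -0.1747] [ 0.446  -0.1756]
rows 161 243
0 162 242 0.016720593
0.05 161 243 0.021111906
0.1 160 245 0.027741909
0.2 160 247 0.041974843
```

The lid is shut (front edge at row 162, matching a = 0) and the bar lies dead centre under the tool. Next I descend and close on the bar.

Emit:
{"op": "jog_arm", "data": {
  "motion": [
    [[0,0,0.025,0,0,0,0.1],[0,0,0.045,0,0,0,0.1],[0,0,0.053,0,0,0,0.1],[0,0,0.056,0,0,0,0.1],[0,0,0.056,0,0,0,1],[0,0,0.056,0,0,0,1],[0,0,0.056,0,0,0,1],[0,0,0.056,0,0,0,1],[0,0,0.056,0,0,0,1],[0,0,0.056,0,0,0,1]]
  ],
  "force": 25
}}

```text
clock: 13.75
position: [0.5274, -0.2393, 0.0522]
ee_rot: [3.14, 0.098, 0.002]
force: [-0.0, -0.7, 3.3]
width: 0.105
gripper_force: 25.0
```

Emit:
{"op": "jog_arm", "data": {
  "motion": [
    [[0,0,0,0,0,0,1],[0,0,-0.01,0,0,0,1],[0,0,-0.02,0,0,0,1],[0,0,-0.025,0,0,0,1],[0,0,-0.025,0,0,0,1],[0,0,-0.025,0,0,0,1],[0,0,-0.025,0,0,0,1],[0,0,-0.025,0,0,0,1],[0,0,-0.025,0,0,0,1]]
  ]
}}

```text
clock: 14.5
position: [0.5266, -0.239, 0.0761]
ee_rot: [-3.14, -0.098, 0.001]
force: [-0.6, -0.3, -3.0]
width: 0.106
gripper_force: 25.0
```

Run:
```python
from fit import *
k=K("wrist"); im=get_image("wrist"); s=observe(); print(s["clock"],s["position"].round(4),s["force"],s["joints"].round(3))
m=silhouettes("carrier_mid","wrist")[0]["mask"]; y=np.flatnonzero(m.any(1)); x=np.flatnonzero(m.any(0)); print(y[0],y[-1],x[0],x[-1])
for dz in (0,.015,.025):
    for a in (0,.1):
        q=np.array([proj("",t+[0,0,dz],k) for b in verts([.527,-.239,3.2,a])[:3] for t in b]); print(dz,a,q.min(0).round(0),q.max(0).round(0))
```

```text
14.55 [ 0.5267 -0.239   0.0762] [ 0.65800601  0.05296282 -3.72096036] [ 0.384  0.495 -0.071  1.825  0.046  0.823 -1.217]
177 271 146 363
0 0 [160. 167.] [353. 262.]
0 0.1 [158. 166.] [355. 265.]
0.015 0 [152. 171.] [362. 274.]
0.015 0.1 [150. 170.] [364. 277.]
0.025 0 [146. 174.] [368. 283.]
0.025 0.1 [144. 173.] [371. 286.]
```

The latch holds: the carrier is off the bench (−3.7 N) with the lid shut. Next I identify the joint structure from the poses so far, to choose the side for the tilts.

```bash
cat > kin.py <<'E'
from h import *
import itertools
S=[([1.078,.434,.025,1.573,-.012,1.134,-.075],[-3.08063382,-.607911966,.000711831593],[.23720047,-.57762974,.20132895]),
([0.41330375,0.30129655,-0.05380329,1.72199102,0.01787245,1.11810838,-1.21716389],None,[.492,-.2492,.2225]),
([0.39444636,0.46743845,-0.07254032,1.84962826,0.04446883,0.82630364,-1.20859788],[-3.14,-.099,0],[.5128,-.2389,.0842])]
def Rs(q,sg,ph):
    r=[];M=R.identity()
    for i,a in enumerate("zyzyzyz"):
        M=M*R.from_euler(a,sg[i]*q[i]); r.append(M)
    return r,M*R.from_euler("z",ph)
if __name__=="__main__":
    s=observe(); S.append((list(s["joints"]),s["ee_rot"],s["position"]))
    res=[]
    for sg in itertools.product((1,-1),(1,),(1,-1),(1,),(1,-1),(1,),(1,-1)):
        for ph in np.arange(4)*np.pi/2:
            e=[(Rs(q,sg,ph)[1].inv()*R.from_rotvec(v)).magnitude() for q,v,p in S if v is not None]; res.append((max(e),sg,ph))
    for r in sorted(res)[:4]: print(r)
E
python3 kin.py
```

```text
(0.002415830440481641, (-1, 1, -1, 1, -1, 1, -1), np.float64(1.5707963267948966))
(0.09147598013956508, (-1, 1, -1, 1, 1, 1, -1), np.float64(1.5707963267948966))
(0.14543115816164437, (-1, 1, 1, 1, -1, 1, -1), np.float64(1.5707963267948966))
(0.1902162860553314, (-1, 1, 1, 1, 1, 1, -1), np.float64(1.5707963267948966))
```

```bash
cat > kin2.py <<'E'
from kin import *
from scipy.optimize import least_squares
s=observe(); S.append((list(s["joints"]),s["ee_rot"],s["position"]))
SG=(-1,1,-1,1,-1,1,-1)
def basis(q):
    r,_=Rs(q,SG,0); Z=np.eye(3)
    return np.c_[[0,0,1],r[0].apply([0,1,0]),r[2].apply([0,0,1]),r[2].apply([1,0,0]),r[4].apply([1,0,0]),r[4].apply([0,0,1]),r[6-1].apply([1,0,0]),r[5].apply([0,0,1])]
g=np.array([.35,0,.4,0,0,.4,0,.35])
A=np.vstack([basis(q) for q,_,p in S]); b=np.concatenate([p for q,_,p in S]); w=.01
o=g+np.linalg.lstsq(np.vstack([A,w*np.eye(8)]),np.r_[b-A@g,np.zeros(8)],rcond=None)[0]
np.save("geo",o)
LO=np.array([-2.62,-.44,-1.27,.08,-1.32,.12,-2.74]);HI=np.array([2.62,2.09,1.32,2.57,4.46,2,2.74])
def fk(q): return basis(q)@o, Rs(q,SG,np.pi/2)[1]
def ik(p,Rt,q0):
    def f(q): x,M=fk(q); return np.r_[(x-p)*10,(M.inv()*Rt).as_rotvec()*3,.02*(q-q0)]
    r=least_squares(f,np.clip(q0,LO+.01,HI-.01),bounds=(LO,HI)); x,M=fk(r.x); return r.x,np.linalg.norm(x-p),(M.inv()*Rt).magnitude()
def pose(th,flip=0,yaw=0): # tool y along world +-x ; tilt th about world x, down->+y
    base=R.from_matrix(np.array([[0,1,0],[1,0,0],[0,0,-1]]).T if not flip else np.array([[0,-1,0],[-1,0,0],[0,0,-1]]).T)
    return R.from_euler("z",yaw)*R.from_euler("x",th)*base
if __name__=="__main__":
    print(o.round(3),np.abs(A@o-b).max())
    for flip in (0,1):
        for nm,P in (("bench",np.array([.50,-.2,.12])),("tray",np.array([.463,.209,.09]))):
            for sgn in (1,-1):
                q=np.array(s["joints"]); out=[]
                for d in (0,-20,0,20,45,60,70,80):
                    th=np.radians(d)*sgn; Rt=pose(th,flip); z=Rt.apply([0,0,1]); q,e,a=ik(P+z*.045,Rt,q); out.append((d,round(e*1e3),round(np.degrees(a)),q.round(1).tolist()))
                print(flip,nm,sgn); [print("  ",t) for t in out]
E
python3 kin2.py
```

```text
[ 0.291 -0.054  0.545  0.01  -0.007  0.421  0.002  0.409] 0.00021591822750754996
0 bench 1
   (0, 0, 0, [0.6, 0.5, -0.5, 1.9, 0.3, 0.8, 0.0])
   (-20, 0, 0, [0.3, 0.5, -0.3, 2.0, 0.7, 0.8, -0.5])
   (0, 0, 0, [0.7, 0.5, -0.5, 1.9, 0.4, 0.8, -0.0])
   (20, 0, 0, [1.0, 0.7, -0.7, 1.7, 0.1, 1.0, 0.3])
   (45, 0, 0, [1.1, 1.0, -0.8, 1.6, -0.1, 1.2, 0.5])
   (60, 0, 0, [1.2, 1.1, -0.8, 1.4, -0.1, 1.4, 0.5])
   (70, 0, 0, [1.2, 1.2, -0.9, 1.4, -0.2, 1.5, 0.6])
   (80, 0, 0, [1.2, 1.3, -0.9, 1.3, -0.3, 1.6, 0.6])
0 bench -1
   (0, 0, 0, [0.6, 0.5, -0.5, 1.9, 0.3, 0.8, 0.0])
   (-20, 0, 0, [0.9, 0.7, -0.6, 1.7, 0.1, 1.0, 0.3])
   (0, 0, 0, [0.7, 0.5, -0.5, 1.9, 0.3, 0.8, -0.0])
   (20, 0, 0, [0.3, 0.5, -0.4, 2.0, 0.7, 0.8, -0.5])
   (45, 0, 0, [-0.0, 0.6, -0.2, 2.1, 1.1, 1.1, -1.0])
   (60, 0, 0, [-0.2, 0.7, -0.2, 2.1, 1.1, 1.3, -1.3])
   (70, 0, 0, [-0.3, 0.8, -0.1, 2.0, 1.2, 1.4, -1.4])
   (80, 0, 0, [-0.4, 1.0, -0.1, 2.0, 1.2, 1.5, -1.4])
0 tray 1
   (0, 0, 0, [-0.2, 0.5, -0.5, 2.0, 0.4, 0.7, -0.9])
   (-20, 0, 0, [-0.5, 0.6, -0.4, 1.9, 0.5, 1.0, -1.1])
   (0, 0, 0, [-0.1, 0.5, -0.5, 2.0,
[... 1789 characters left out ...]
, 0.7, 1.2, 2.2, -1.2, 1.1, -2.3])
   (45, 0, 0, [-0.2, 0.6, 0.2, 2.2, -1.3, 1.0, -2.0])
   (60, 0, 0, [0.2, 0.8, -0.1, 2.2, -1.3, 1.0, -1.8])
   (70, 0, 0, [0.3, 0.9, -0.2, 2.1, -1.3, 1.1, -1.7])
   (80, 0, 0, [0.3, 1.0, -0.2, 2.1, -1.3, 1.2, -1.7])
1 tray -1
   (0, 0, 0, [-1.3, 0.7, 1.2, 2.1, -0.9, 0.9, -2.7])
   (-20, 0, 0, [-1.1, 0.6, 1.1, 2.2, -1.2, 1.0, -2.3])
   (0, 0, 0, [-1.4, 0.8, 1.3, 2.1, -0.9, 1.0, -2.7])
   (20, 27, 8, [-1.4, 0.9, 1.3, 2.1, -0.8, 1.0, -2.7])
   (45, 61, 21, [-1.5, 1.1, 1.3, 2.0, -0.7, 1.0, -2.7])
   (60, 64, 29, [-1.5, 1.3, 1.3, 1.9, -0.5, 1.2, -2.7])
   (70, 53, 33, [-1.6, 1.4, 1.3, 1.8, -0.4, 1.3, -2.7])
   (80, 42, 36, [-1.6, 1.6, 1.3, 1.7, -0.3, 1.4, -2.7])
```

Kinematics fit to 0.2 mm, and the "tool leaning from +20° to −70° about x" branch is comfortable at both spots. Next I set the carrier back down, release and rise.

Emit:
{"op": "jog_arm", "data": {
  "motion": [
    [[0,0,0.01,0,0,0,1],[0,0,0.018,0,0,0,1],[0,0,0.0235,0,0,0,1],[0,0,0.0255,0,0,0,1],[0,0,0.0255,0,0,0,1],[0,0,0.0255,0,0,0,0.2],[0,0,0.0255,0,0,0,0.2],[0,0,0.0255,0,0,0,0.2],[0,0,0.0255,0,0,0,0.2],[0,0,0.0255,0,0,0,0.2]]
  ]
}}

```text
clock: 15.43
position: [0.5269, -0.2391, 0.0508]
ee_rot: [-3.14, -0.099, 0.0]
force: [0.0, 0.0, -0.8]
width: 0.388
gripper_force: 0.0
```

Emit:
{"op": "jog_arm", "data": {
  "motion": [
    [[0,0,-0.03,0,0,0,0.2],[0,0,-0.07,0,0,0,0.2],[0,0,-0.11,0,0,0,-0.5],[0,0,-0.13,0,0,0,-0.5],[0,0,-0.13,0,0,0,-0.5]]
  ]
}}

```text
clock: 15.85
position: [0.5299, -0.2402, 0.1864]
ee_rot: [3.137, 0.098, 0.013]
force: [0.8, 0.7, -1.1]
width: 0.57
gripper_force: 0.0
```

```bash
cat > go.py <<'E'
from kin2 import *
def rel(p,Rt,show=True):
    s=observe(); Rm=R.from_rotvec(s["ee_rot"]); d=Rm.inv().apply(np.array(p)-s["position"]); w=(Rm.inv()*Rt).as_rotvec()
    q,e,a=ik(np.array(p),Rt,np.array(s["joints"]))
    print("shift",d.round(4),"turn",w.round(4),"deg",np.degrees(np.linalg.norm(w)).round(1),"ik",(e*1e3).round(1),q.round(2))
def fitpose(x0,free,guard=0):
    k=K("wrist"); im=get_image("wrist"); save("last",im); m=silhouettes("carrier_mid","wrist")[0]["mask"]
E
python3 - <<'E'
exec(open("fit2.py").read().split("for a in")[0])
s=observe(); print(s["clock"],s["position"],s["width"])
for a in (0,.1):
    o=minimize(lambda p:c([*p,a]),[.5267,-.2386,3.2],method="Nelder-Mead",options=dict(initial_simplex=np.array([.5267,-.2386,3.2])+np.vstack([np.zeros(3),np.diag([.006,.006,.05])]),maxfev=70))
    print(a,o.x.round(4),round(o.fun,4))
from go import *
yaw=o.x[2]-np.pi; x,y=o.x[:2]
Rt=pose(np.radians(20),0,yaw); d=Rt.apply([0,0,1]); ey=np.array([-np.sin(yaw),np.cos(yaw),0])
g=np.array([x,y,.05])-ey*.047; p=g+.0437*d
print("above:",end=""); rel(p-.10*d,Rt); print("final",p.round(4),Rt.as_rotvec().round(3))
E
```

```text
15.95 [ 0.52736844 -0.23924356  0.18165714] 0.6574676768470635
0 [ 0.5239 -0.2367  3.2048] 0.0239
0.1 [ 0.5256 -0.2368  3.2019] 0.0618Traceback (most recent call last):
  File "<stdin>", line 7, in <module>
AttributeError: 'numpy.ndarray' object has no attribute 'x'
```

```bash
cat > t.py <<'E'
from go import *
x,y,yaw=.526,-.2388,.06
Rt=pose(np.radians(20),0,yaw); d=Rt.apply([0,0,1]); ey=np.array([-np.sin(yaw),np.cos(yaw),0])
g=np.array([x,y,.05])-ey*.047; p=g+.0437*d
print("clock",observe()["clock"]); rel(p-.09*d,Rt); rel(p,Rt); print("final",p.round(4))
E
python3 t.py
```

```text
clock 15.95
shift [-0.0016  0.0622  0.0882] turn [ 0.2753  0.2735 -1.5504] deg 91.6 ik 0.0 [ 0.95  0.77 -0.58  1.45  0.1   1.2   0.49]
shift [-0.0017  0.0314  0.1727] turn [ 0.2753  0.2735 -1.5504] deg 91.6 ik 0.0 [ 0.95  0.86 -0.63  1.56  0.18  1.02  0.42]
final [ 0.5279 -0.2708  0.0089]
```

Emit:
{"op": "jog_arm", "data": {
  "motion": [
    [[0,0.03,0,0.28,0.27,-1.55,-0.6],[0,0.062,0,0.28,0.27,-1.55,-0.6],[0,0.062,0,0.28,0.27,-1.55,-0.6],[0,0.062,0,0.28,0.27,-1.55,-0.6],[0,0.062,0,0.28,0.27,-1.55,-0.6],[0,0.062,0,0.28,0.27,-1.55,-0.6],[0,0.062,0.02,0.28,0.27,-1.55,-0.6],[0,0.062,0.05,0.28,0.27,-1.55,-0.6],[0,0.062,0.05,0.28,0.27,-1.55,-0.6],[0,0.062,0.05,0.28,0.27,-1.55,-0.6]]
  ]
}}

```text
clock: 16.78
position: [0.5283, -0.3, 0.1272]
ee_rot: [-2.34, -1.733, -0.277]
force: [-0.2, 0.1, 0.1]
width: 0.799
gripper_force: 0.0
```

Emit:
{"op": "jog_arm", "data": {
  "motion": [
    [[0,0,0,0,0,-0.1,-0.6],[0,0,0,0,0,-0.2,-0.6],[0,0,0,0,0,-0.2,-0.6]]
  ]
}}

```text
clock: 17.03
position: [0.5297, -0.3006, 0.1287]
ee_rot: [-2.172, -1.971, -0.31]
force: [0.8, -0.1, -0.3]
width: 0.798
gripper_force: 0.0
```

```bash
python3 t.py; python3 -c "
from h import *
s=observe();print(s['position'],s['joints'].round(2),s['width'])"
```

```text
clock 17.0333
shift [-0.0108  0.0002  0.0336] turn [ 0.0472  0.0636 -0.1497] deg 9.7 ik 0.0 [ 0.89  0.72 -0.48  1.5   0.02  1.18  0.54]
shift [-0.0054 -0.0044  0.1233] turn [ 0.0472  0.0636 -0.1497] deg 9.7 ik 0.0 [ 0.86  0.79 -0.48  1.61  0.04  0.99  0.51]
final [ 0.5279 -0.2708  0.0089]
[ 0.52969724 -0.30060507  0.12873782] [ 0.87  0.62 -0.45  1.55 -0.01  1.14  0.39] 0.7981831066744368
```

Complete the turn first, then descend along the tool axis.

Emit:
{"op": "jog_arm", "data": {
  "motion": [
    [[-0.011,0,0.01,0.047,0.064,-0.15,-0.6],[-0.011,0,0.034,0.047,0.064,-0.15,-0.6],[-0.011,0,0.034,0.047,0.064,-0.15,-0.6],[-0.011,0,0.034,0.047,0.064,-0.15,-0.6],[-0.011,0,0.034,0.047,0.064,-0.15,-0.6]]
  ]
}}

```text
clock: 17.45
position: [0.5309, -0.3012, 0.0957]
ee_rot: [-1.974, -2.083, -0.347]
force: [0.2, 0.2, -0.1]
width: 0.798
gripper_force: 0.0
```

```bash
python3 t.py
python3 - <<'E'
from fit import *
k=K("wrist"); im=get_image("wrist"); save("last",im)
for q in ("carrier_mid","grip_bar"):
    r=silhouettes(q,"wrist")[:1]; print(q,[(round(x["p"],2),np.round(x["pixel"],1).tolist(),cv2.boundingRect(x["mask"].astype(np.uint8))) for x in r])
v=verts([.526,-.2388,np.pi+.06,0]); 
for b in v[:3]: print(np.array([proj("",t,k) for t in b]).round(0).tolist())
print("bar",proj("",v[4][0],k))
E
```

```text
clock 17.45
shift [-0.001  -0.0011  0.002 ] turn [ 0.0028  0.0018 -0.0053] deg 0.4 ik 0.0 [ 0.89  0.72 -0.48  1.49  0.01  1.18  0.54]
shift [-0.0008 -0.0014  0.092 ] turn [ 0.0028  0.0018 -0.0053] deg 0.4 ik 0.0 [ 0.86  0.79 -0.47  1.61  0.04  0.99  0.52]
final [ 0.5279 -0.2708  0.0089]
carrier_mid [(0.85, [251.5, 150.3], (218, 63, 77, 166))]
grip_bar [(0.78, [248.6, 151.3], (224, 139, 49, 17))]
[[276.0, 104.0], [281.0, 80.0], [276.0, 222.0], [282.0, 227.0], [232.0, 105.0], [227.0, 80.0], [232.0, 223.0], [227.0, 228.0]]
[[281.0, 80.0], [284.0, 65.0], [282.0, 227.0], [285.0, 230.0], [227.0, 80.0], [223.0, 65.0], [227.0, 228.0], [223.0, 231.0]]
[[289.0, 143.0], [297.0, 128.0], [289.0, 173.0], [297.0, 166.0], [279.0, 143.0], [284.0, 128.0], [279.0, 173.0], [285.0, 166.0]]
bar [253.95665302 148.55300771]
```

Emit:
{"op": "jog_arm", "data": {
  "motion": [
    [[-0.001,-0.003,0.03,0,0,0,-0.6],[-0.001,-0.003,0.06,0,0,0,-0.6],[-0.001,-0.003,0.08,0,0,0,-0.6],[-0.001,-0.003,0.091,0,0,0,-0.6],[-0.001,-0.003,0.091,0,0,0,-0.6],[-0.001,-0.003,0.091,0,0,0,0.5],[-0.001,-0.003,0.091,0,0,0,0.5],[-0.001,-0.003,0.091,0,0,0,0.5],[-0.001,-0.003,0.091,0,0,0,0.5],[-0.001,-0.003,0.091,0,0,0,0.5]]
  ],
  "force": 30
}}

```text
clock: 18.43
position: [0.5268, -0.273, 0.0104]
ee_rot: [-1.973, -2.087, -0.348]
force: [-0.2, -1.2, 4.6]
width: 0.526
gripper_force: 30.0
```

Emit:
{"op": "jog_arm", "data": {
  "motion": [
    [[0,0,0,0,0,0,0.5],[0,0,0,0,0,0,0.5],[0.007,0,-0.019,0,0,0,0.5],[0.021,0,-0.056,0,0,0,0.5],[0.034,0,-0.094,0,0,0,0.5],[0.051,0,-0.141,0,0,0,0.5],[0.051,0,-0.141,0,0,0,0.5],[0.051,0,-0.141,0,-0.08,0,0.5],[0.051,0,-0.141,0,-0.18,0,0.5],[0.051,0,-0.141,0,-0.28,0,0.5]]
  ],
  "force": 55
}}

```text
clock: 19.27
position: [0.5258, -0.2736, 0.1594]
ee_rot: [-2.13, -2.249, -0.07]
force: [-0.1, 1.2, -2.6]
width: 0.52
gripper_force: 55.0
```

Run:
```python
from fit import *
s=observe(); k=K("wrist"); im=get_image("wrist"); print(s["clock"],s["position"].round(3),s["ee_rot"].round(3),s["joints"].round(2),np.round(s["force"],1),s["width"])
for q in ("carrier_mid","grip_bar"):
    r=silhouettes(q,"wrist")[:1]; print(q,[(round(x["p"],2),np.round(x["pixel"],1).tolist(),cv2.boundingRect(x["mask"].astype(np.uint8))) for x in r])
# expected if rigid: carrier in tool frame from grasp moment
Rg=R.from_rotvec([-1.973,-2.087,-.348]); pg=np.array([.5268,-.273,.0104]); Rm=R.from_rotvec(s["ee_rot"])
v=verts([.5255,-.2375,np.pi+.06,0]); tf=lambda t:s["position"]+Rm.apply(Rg.inv().apply(t-pg))
q=np.array([proj("",tf(t),k) for b in v[:3] for t in b]); print(q.min(0),q.max(0),"bar",proj("",tf(v[4][0]),k))
```

```text
19.2667 [ 0.526 -0.274  0.159] [-2.13  -2.249 -0.07 ] [ 0.73  0.48 -0.44  1.65  0.16  1.08  0.31] [-0.1  1.2 -2.6] 0.5200055478718687
carrier_mid [(0.59, [255.5, 161.5], (200, 28, 125, 282))]
grip_bar [(0.75, [251.2, 170.4], (208, 157, 89, 24))]
[206.09921761  29.0240351 ] [330.79397895 308.87391682] bar [258.09347116 168.5003019 ]
```

Emit:
{"op": "jog_arm", "data": {
  "motion": [
    [[0,0,0,0,-0.12,0,0.5],[0,0,0,0,-0.24,0,0.5],[0,0,0,0,-0.36,0,0.5],[0,0,0,0,-0.48,0,0.5],[0,0,0,0,-0.6,0,0.5],[0,0,0,0,-0.72,0,0.5],[0,0,0,0,-0.84,0,0.5],[0,0,0,0,-0.96,0,0.5],[0,0,0,0,-1.08,0,0.5],[0,0,0,0,-1.2,0,0.5]]
  ]
}}

```text
clock: 20.25
position: [0.5269, -0.2715, 0.1596]
ee_rot: [1.47, 1.553, -0.936]
force: [-0.6, -1.3, -4.4]
width: 0.522
gripper_force: 55.0
```

```bash
cat > st.py <<'E'
from fit import *
from scipy.spatial.transform import Rotation as R
import sys
s=observe(); k=K("wrist"); im=get_image("wrist"); save("last",im); Rm=R.from_rotvec(s["ee_rot"]); print(s["clock"],s["position"].round(4),s["ee_rot"].round(3),s["joints"].round(2),np.round(s["force"],1),s["width"]); print(Rm.as_matrix().round(3).tolist())
Rg=R.from_rotvec([-1.973,-2.087,-.348]); pg=np.array([.5268,-.273,.0104])
tf=lambda t:s["position"]+Rm.apply(Rg.inv().apply(t-pg)); v=verts([.5255,-.2375,np.pi+.06,0])
cz=Rm.apply(Rg.inv().apply([0,0,1])); cy=Rm.apply(Rg.inv().apply([np.sin(.06),-np.cos(.06),0])); print("carrier z",cz.round(3),"y",cy.round(3),"min z",min(tf(t)[2] for t in v[0]).round(4),"centre",tf(np.array([.5255,-.2375,.043])).round(4))
for q in ("carrier_mid","grip_bar"):
    r=silhouettes(q,"wrist")[:1]; print(q,[(round(x["p"],2),np.round(x["pixel"],1).tolist(),cv2.boundingRect(x["mask"].astype(np.uint8))) for x in r])
q=np.array([proj("",tf(t),k) for b in v[:3] for t in b]); print(q.min(0),q.max(0),"bar",proj("",tf(v[4][0]),k))
E
python3 st.py
```

```text
20.25 [ 0.5269 -0.2715  0.1596] [ 1.47   1.553 -0.936] [-0.19  0.65 -0.11  2.07  1.22  1.32 -1.16] [-0.6 -1.3 -4.4] 0.5215373699880399
[[-0.021, 0.998, 0.054], [0.419, 0.058, -0.906], [-0.908, 0.004, -0.42]]
carrier z [-0.055  0.995  0.087] y [ 0.006 -0.087  0.996] min z 0.0585 centre [ 0.5258 -0.2359  0.127 ]
carrier_mid [(0.64, [255.9, 157.9], (200, 27, 125, 283))]
grip_bar [(0.97, [249.5, 165.8], (210, 155, 80, 25))]
[206.10633164  27.59073789] [329.85183286 305.60426221] bar [257.62394253 166.25476671]
```

Emit:
{"op": "jog_arm", "data": {
  "motion": [
    [[0,0,0,0,-0.087,0,0.5],[0.02,0,0.009,0,-0.087,0,0.5],[0.04,0,0.0185,0,-0.087,0,0.5],[0.045,0,0.021,0,-0.087,0,0.5],[0.045,0,0.021,0,-0.087,0,0.5],[0.045,0,0.021,0,-0.087,0,0.5]]
  ]
}}

```text
clock: 20.9
position: [0.5259, -0.2736, 0.1113]
ee_rot: [1.418, 1.492, -0.987]
force: [-0.6, 0.2, -1.7]
width: 0.522
gripper_force: 55.0
```

```bash
python3 st.py | head -4
```

```text
20.9 [ 0.5259 -0.2736  0.1113] [ 1.418  1.492 -0.987] [-0.23  0.8  -0.09  2.07  1.27  1.35 -1.32] [-0.6  0.2 -1.7] 0.5222153871454017
[[-0.015, 0.999, 0.051], [0.344, 0.053, -0.937], [-0.939, 0.003, -0.345]]
carrier z [-0.05   0.999  0.006] y [ 0.001 -0.006  1.   ] min z 0.0107 centre [ 0.5251 -0.2408  0.0759]
carrier_mid [(0.63, [254.6, 163.8], (201, 28, 123, 281))]
```

Emit:
{"op": "jog_arm", "data": {
  "motion": [
    [[0.004,0,0.0015,0,0,0,0.5],[0.0075,0,0.0028,0,0,0,0.5],[0.0085,0,0.0031,0,0,0,0.5],[0.0095,0,0.0035,0,0,0,0.5],[0.0105,0,0.0039,0,0,0,0.5],[0.0105,0,0.0039,0,0,0,0.5]]
  ]
}}

```text
clock: 21.55
position: [0.5262, -0.2723, 0.0994]
ee_rot: [1.413, 1.493, -0.988]
force: [-0.4, 2.4, 4.5]
width: 0.525
gripper_force: 55.0
```

Emit:
{"op": "jog_arm", "data": {
  "motion": [
    [[0,0,0,0,0,0,-0.4],[0,0,0,0,0,0,-0.6],[0,0,0,0,0,0,-0.6],[0,0,0,0,0,0,-0.6],[0,0,0,0,0,0,-0.6],[0,0,-0.02,0,0,0,-0.6],[0,0,-0.05,0,0,0,-0.6],[0,0,-0.085,0,0,0,-0.6],[0,0,-0.12,0,0,0,-0.6],[0,0,-0.12,0,0,0,-0.6]]
  ]
}}

```text
clock: 22.38
position: [0.5217, -0.1525, 0.1398]
ee_rot: [1.413, 1.501, -0.977]
force: [0.9, 0.1, -0.6]
width: 0.8
gripper_force: 0.0
```

```bash
cat > ver.py <<'E'
from fit import *
# carrier standing on end: centre (x,y,.065), long axis vertical, lid facing +y (yaw psi). fit from wrist
def V(p,inv=0):
    x,y,psi=p; v=verts([0,0,0,0])[:3]; out=[]
    # carrier axes: z_c -> (0,1,0) ; y_c -> up ; x_c = y_c x z_c = up x (+y) = -x
    M=R.from_euler("z",psi).as_matrix()@np.array([[-1,0,0],[0,0,1],[0,1,0]])
    return [(b-[0,0,.043])@M.T+[x,y,.065] for b in v]
if __name__=="__main__":
    s=observe(); k=K("wrist"); im=get_image("wrist"); save("last",im); print(s["clock"],s["position"].round(4),s["joints"].round(2),s["width"])
    r=silhouettes("carrier_mid","wrist"); m=r[0]["mask"]; print(r[0]["p"],cv2.boundingRect(m.astype(np.uint8)))
    S=4
    def mask(p):
        o=np.zeros((384*S,512*S),np.uint8)
        for b in V(p): cv2.fillConvexPoly(o,cv2.convexHull(np.round(np.array([proj("",v,k) for v in b])*S+S/2).astype(np.int32)),1)
        return cv2.resize(o.astype(np.float32),(512,384),interpolation=cv2.INTER_AREA)
    c=lambda p:1-np.minimum(mask(p),m).sum()/np.maximum(mask(p),m).sum()
    x0=np.array([.5251,-.2405,.05]); o=minimize(c,x0,method="Nelder-Mead",options=dict(initial_simplex=x0+np.vstack([np.zeros(3),np.diag([.006,.006,.05])]),maxfev=80)); print(o.x.round(4),o.fun,c(x0))
E
python3 ver.py
```

```text
22.3833 [ 0.5217 -0.1525  0.1398] [-0.39  0.77 -0.17  2.    1.08  1.49 -1.28] 0.8000909201261689
0.74 (222, 71, 66, 142)
[ 0.523  -0.2384  0.0503] 0.024434030055999756 0.09288329
```

```bash
cat > t2.py <<'E'
from go import *
x,y,psi=.523,-.2384,.05
Rt=pose(np.radians(20),0,psi); d=Rt.apply([0,0,1]); ey=np.array([-np.sin(psi),np.cos(psi),0])
g=np.array([x,y,.112])-ey*.008; p=g+.0437*d
s=observe(); print("clock",s["clock"],"up in tool",R.from_rotvec(s["ee_rot"]).inv().apply([0,0,1]).round(3)); rel(p-.10*d,Rt); rel(p,Rt); print("final",p.round(4))
E
python3 t2.py
```

```text
clock 22.4833 up in tool [-0.939  0.003 -0.345]
shift [-0.0607 -0.0024  0.0923] turn [0.007  1.5679 0.0075] deg 89.8 ik 0.0 [ 1.16  0.84 -1.12  1.45  0.41  1.35  0.12]
shift [ 0.0393 -0.0024  0.0926] turn [0.007  1.5679 0.0075] deg 89.8 ik 0.0 [ 1.15  0.95 -1.14  1.6   0.53  1.18  0.01]
final [ 0.5227 -0.2315  0.0709]
```

Emit:
{"op": "jog_arm", "data": {
  "motion": [
    [[-0.038,0,-0.014,0,0,0,-0.6],[-0.075,0,-0.028,0,0.1,0,-0.6],[-0.105,0,-0.03,0,0.22,0,-0.6],[-0.117,-0.002,0,0,0.34,0,-0.6],[-0.117,-0.002,0.03,0,0.46,0,-0.6],[-0.117,-0.002,0.06,0,0.58,0,-0.6],[-0.117,-0.002,0.071,0,0.7,0,-0.6],[-0.117,-0.002,0.071,0,0.82,0,-0.6],[-0.117,-0.002,0.071,0,0.94,0,-0.6],[-0.117,-0.002,0.071,0,1.06,0,-0.6]]
  ]
}}

```text
clock: 23.32
position: [0.523, -0.2683, 0.2263]
ee_rot: [2.078, 2.193, -0.157]
force: [-0.1, -0.6, 0.1]
width: 0.799
gripper_force: 0.0
```

```bash
python3 t2.py
```

```text
clock 23.3167 up in tool [-0.155  0.005 -0.988]
shift [0.0121 0.0013 0.0602] turn [0.0044 0.5049 0.0047] deg 28.9 ik 0.0 [ 0.8   0.61 -0.36  1.48 -0.1   1.27  0.57]
shift [0.0605 0.0009 0.1478] turn [0.0044 0.5049 0.0047] deg 28.9 ik 0.0 [ 0.79  0.68 -0.4   1.62 -0.07  1.05  0.54]
final [ 0.5227 -0.2315  0.0709]
```

Emit:
{"op": "jog_arm", "data": {
  "motion": [
    [[0.003,0.001,0,0,0.12,0,-0.6],[0.006,0.001,0.01,0,0.24,0,-0.6],[0.012,0.001,0.02,0,0.36,0,-0.6],[0.012,0.001,0.04,0,0.48,0,-0.6],[0.012,0.001,0.06,0,0.505,0,-0.6],[0.012,0.001,0.06,0,0.505,0,-0.6],[0.012,0.001,0.06,0,0.505,0,-0.6]]
  ]
}}

```text
clock: 23.9
position: [0.5224, -0.2653, 0.1621]
ee_rot: [-1.975, -2.081, -0.343]
force: [-0.2, 0.1, 0.2]
width: 0.8
gripper_force: 0.0
```

```bash
python3 t2.py; python3 ver.py
```

```text
clock 23.9 up in tool [ 0.339 -0.003 -0.941]
shift [ 0.0006  0.0019 -0.0027] turn [-0.0033  0.0028  0.0018] deg 0.3 ik 0.0 [ 0.76  0.57 -0.3   1.52 -0.14  1.26  0.59]
shift [0.0009 0.0022 0.0973] turn [-0.0033  0.0028  0.0018] deg 0.3 ik 0.0 [ 0.73  0.65 -0.31  1.66 -0.14  1.04  0.59]
final [ 0.5227 -0.2315  0.0709]
23.9 [ 0.5224 -0.2653  0.1621] [ 0.76  0.57 -0.3   1.52 -0.14  1.25  0.59] 0.7995768452418482
0.72 (229, 144, 62, 100)
[ 0.523 -0.238  0.058] 0.016477525234222412 0.12762696
```

Position is confirmed. Next I descend along the tool axis and grip.

Emit:
{"op": "jog_arm", "data": {
  "motion": [
    [[0.001,0.002,0.03,0,0,0,-0.6],[0.001,0.002,0.06,0,0,0,-0.6],[0.001,0.002,0.085,0,0,0,-0.6],[0.001,0.002,0.097,0,0,0,-0.6],[0.001,0.002,0.097,0,0,0,-0.6],[0.001,0.002,0.097,0,0,0,0.5],[0.001,0.002,0.097,0,0,0,0.5],[0.001,0.002,0.097,0,0,0,0.5],[0.001,0.002,0.097,0,0,0,0.5],[0.001,0.002,0.097,0,0,0,0.5]]
  ],
  "force": 55
}}

```text
clock: 24.83
position: [0.5253, -0.231, 0.0742]
ee_rot: [-1.974, -2.088, -0.346]
force: [-1.0, -1.2, 5.7]
width: 0.523
gripper_force: 54.9
```

```bash
python3 ver.py
```

```text
24.8333 [ 0.5253 -0.231   0.0742] [ 0.72  0.64 -0.31  1.66 -0.13  1.04  0.59] 0.5229356548080534
0.8 (208, 170, 94, 153)
[ 0.5243 -0.2357  0.059 ] 0.22218620777130127 0.28845823
```

Emit:
{"op": "jog_arm", "data": {
  "motion": [
    [[0.007,0,-0.019,0,0,0,0.5],[0.02,0,-0.056,0,0,0,0.5],[0.034,0,-0.094,0,0,0,0.5],[0.041,0,-0.113,0,0,0,0.5],[0.041,0,-0.113,0,-0.06,0,0.5],[0.041,0,-0.113,0,-0.16,0,0.5],[0.041,0,-0.113,0,-0.28,0,0.5],[0.041,0,-0.113,0,-0.4,0,0.5],[0.041,0,-0.113,0,-0.52,0,0.5],[0.041,0,-0.113,0,-0.64,0,0.5]]
  ]
}}

```text
clock: 25.77
position: [0.5252, -0.23, 0.1946]
ee_rot: [1.996, 2.11, -0.296]
force: [-0.6, -0.1, -4.4]
width: 0.522
gripper_force: 54.9
```

Emit:
{"op": "jog_arm", "data": {
  "motion": [
    [[0,0,0,0,-0.12,0,0.5],[0,0,0,0,-0.24,0,0.5],[0,0,0,0,-0.36,0,0.5],[0,0,0,0,-0.48,0,0.5],[0,0,0,0,-0.6,0,0.5],[0,0,0,0,-0.72,0,0.5],[0,0,0,0,-0.84,0,0.5],[0,0,0,0,-0.93,0,0.5],[0,0,0,0,-0.93,0,0.5],[0,0,0,0,-0.93,0,0.5]]
  ]
}}

```text
clock: 26.6
position: [0.5247, -0.229, 0.1915]
ee_rot: [1.41, 1.496, -0.99]
force: [0.3, -0.3, -3.0]
width: 0.525
gripper_force: 54.9
```

```bash
cat > inv.py <<'E'
from ver import *
from go import rel,pose,ik
Rg=R.from_rotvec([-1.974,-2.088,-.346]); pg=np.array([.5253,-.231,.0742]); P0=np.array([.5245,-.238,.06])
Mc=R.from_euler("z",P0[2])*R.from_matrix(np.array([[-1.,0,0],[0,0,1],[0,1,0]])); cc=np.array([P0[0],P0[1],.065])
tl=Rg.inv().apply(cc-pg); Rl=Rg.inv()*Mc   # carrier in tool
if __name__=="__main__":
    s=observe(); k=K("wrist"); im=get_image("wrist"); save("last",im); Rm=R.from_rotvec(s["ee_rot"])
    print(s["clock"],s["position"].round(4),s["joints"].round(2),np.round(s["force"],1),s["width"])
    C=s["position"]+Rm.apply(tl); M=(Rm*Rl).as_matrix(); print("centre",C.round(4),"x_c",M[:,0].round(3),"y_c",M[:,1].round(3),"z_c",M[:,2].round(3))
    pts=np.vstack([(b-[0,0,.043])@M.T+C for b in verts([0,0,0,0])[:3]]); print("min z",pts[:,2].min())
    q=np.array([proj("",t,k) for t in pts]); print(q.min(0).round(),q.max(0).round())
    r=silhouettes("carrier_mid","wrist"); print(r[0]["p"],cv2.boundingRect(r[0]["mask"].astype(np.uint8)))
    # target over tray: carrier inverted level
    ty=.0872; Rc=R.from_euler("z",.085)*R.from_matrix(np.array([[-1.,0,0],[0,1,0],[0,0,-1]]))
    for h in (.15,.0):
        Rt=Rc*Rl.inv(); p=np.array([.463,.209,.047+h])-Rt.apply(tl); print("h",h,p.round(4)); rel(p,Rt)
    print("up in tool",Rm.inv().apply([0,0,1]).round(3))
E
python3 inv.py
```

```text
26.6 [ 0.5247 -0.229   0.1915] [-0.35  0.66 -0.03  2.05  1.15  1.4  -1.16] [ 0.3 -0.3 -3. ] 0.5246167530276636
centre [ 0.524  -0.2383  0.1985] x_c [-0.998 -0.055  0.006] y_c [-0.055  0.998  0.004] z_c [-0.007  0.004 -1.   ]
min z 0.15503893845140498
[209. 168.] [301. 331.]
0.84 (209, 169, 92, 154)
h 0.15 [0.4634 0.2183 0.1901]
shift [ 0.1577 -0.0366 -0.4232] turn [-0.0318 -0.0045 -0.0099] deg 1.9 ik 0.0 [-0.91  0.89 -0.18  1.47  0.7   1.94 -1.2 ]
h 0.0 [0.4634 0.2183 0.0401]
shift [ 0.2987 -0.037  -0.3719] turn [-0.0318 -0.0045 -0.0099] deg 1.9 ik 0.0 [-0.9   1.11 -0.19  1.45  0.71  1.79 -1.32]
up in tool [-0.94  -0.002 -0.341]
```

Emit:
{"op": "jog_arm", "data": {
  "motion": [
    [[0.01,-0.003,-0.025,0,0,0,0.5],[0.03,-0.006,-0.06,0,0,0,0.5],[0.05,-0.009,-0.098,-0.005,0,0,0.5],[0.068,-0.012,-0.136,-0.01,0,0,0.5],[0.087,-0.016,-0.174,-0.015,0,0,0.5],[0.106,-0.019,-0.212,-0.02,0,0,0.5],[0.125,-0.022,-0.25,-0.025,0,0,0.5],[0.144,-0.026,-0.288,-0.03,0,-0.01,0.5],[0.162,-0.029,-0.325,-0.032,0,-0.01,0.5],[0.176,-0.033,-0.35,-0.032,0,-0.01,0.5]]
  ]
}}

```text
clock: 27.53
position: [0.4703, 0.159, 0.1475]
ee_rot: [1.389, 1.511, -0.963]
force: [1.4, 0.0, -3.7]
width: 0.52
gripper_force: 54.9
```

```bash
python3 inv.py
```

```text
27.5333 [0.4703 0.159  0.1475] [-0.83  0.89 -0.2   1.61  0.73  1.81 -1.27] [ 1.4  0.  -3.7] 0.519812888556182
centre [0.4699 0.1497 0.1543] x_c [-0.996 -0.085 -0.001] y_c [-0.085  0.996  0.009] z_c [ 0.     0.009 -1.   ]
min z 0.11074112275261652
[209. 168.] [301. 331.]
0.95 (209, 169, 92, 153)
h 0.15 [0.4634 0.2183 0.1901]
shift [-0.0222 -0.0006 -0.0682] turn [ 0.005  -0.0124  0.0029] deg 0.8 ik 0.0 [-0.9   0.89 -0.2   1.48  0.71  1.94 -1.21]
h 0.0 [0.4634 0.2183 0.0401]
shift [ 0.1184 -0.0011 -0.0158] turn [ 0.005  -0.0124  0.0029] deg 0.8 ik 0.0 [-0.9   1.1  -0.19  1.47  0.71  1.79 -1.33]
up in tool [-0.938  0.005 -0.346]
```

Emit:
{"op": "jog_arm", "data": {
  "motion": [
    [[0.01,0,-0.025,0,0,0,0.5],[0.03,0,-0.045,0.005,-0.012,0.003,0.5],[0.055,0,-0.038,0.005,-0.012,0.003,0.5],[0.075,0,-0.032,0.005,-0.012,0.003,0.5],[0.09,0,-0.0265,0.005,-0.012,0.003,0.5],[0.1,0,-0.0225,0.005,-0.012,0.003,0.5],[0.108,0,-0.0195,0.005,-0.012,0.003,0.5],[0.111,0,-0.0185,0.005,-0.012,0.003,0.5],[0.111,0,-0.0185,0.005,-0.012,0.003,0.5],[0.111,0,-0.0185,0.005,-0.012,0.003,0.5]]
  ]
}}

```text
clock: 28.47
position: [0.4655, 0.2113, 0.0488]
ee_rot: [1.38, 1.495, -0.976]
force: [0.8, 0.8, -3.3]
width: 0.52
gripper_force: 54.9
```

```bash
python3 inv.py
python3 - <<'E'
from h import *
for n in ("top","side"):
    im=get_image(n); r=silhouettes("carrier_mid",n)[:1]; print(n,[(x["p"],x["pixel"],cv2.boundingRect(x["mask"].astype(np.uint8))) for x in r])
    print("expect centre",proj(n,[.463,.209,.05]).round(0),"tray corners",[proj(n,R.from_euler("z",.085).apply([a*.071,b*.101,0])+[.463,.209,.014]).round(0).tolist() for a in (1,-1) for b in (1,-1)])
E
```

```text
28.4667 [0.4655 0.2113 0.0488] [-0.89  1.09 -0.19  1.47  0.71  1.79 -1.33] [ 0.8  0.8 -3.3] 0.5197785666682511
centre [0.465  0.2021 0.0559] x_c [-0.997 -0.081 -0.   ] y_c [-0.081  0.997 -0.01 ] z_c [ 0.001 -0.01  -1.   ]
min z 0.012214048599578732
[209. 168.] [301. 330.]
0.75 (209, 169, 92, 153)
h 0.15 [0.4634 0.2183 0.1901]
shift [-0.1311 -0.0007 -0.0529] turn [-0.0035  0.0096 -0.002 ] deg 0.6 ik 0.0 [-0.89  0.89 -0.2   1.48  0.71  1.94 -1.21]
h 0.0 [0.4634 0.2183 0.0401]
shift [ 0.0106 -0.0015 -0.0037] turn [-0.0035  0.0096 -0.002 ] deg 0.6 ik 0.0 [-0.9   1.1  -0.19  1.46  0.71  1.79 -1.33]
up in tool [-0.945  0.005 -0.328]
top [(0.88, [143.5, 272.5], (106, 251, 80, 36))]
expect centre [145. 271.] tray corners [[100.0, 240.0], [198.0, 232.0], [100.0, 312.0], [201.0, 304.0]]
side [(0.81, [152.9, 153.8], (130, 121, 44, 66))]
expect centre [151. 154.] tray corners [[165.0, 132.0], [198.0, 181.0], [111.0, 151.0], [140.0, 204.0]]
```

Emit:
{"op": "jog_arm", "data": {
  "motion": [
    [[0.003,0,0.001,0,0.008,0,0.5],[0.006,0,0.002,0,0.008,0,0.5],[0.007,0,0.0024,0,0.008,0,0.5],[0.008,0,0.0027,0,0.008,0,0.5],[0.008,0,0.0027,0,0.008,0,0.5],[0.008,0,0.0027,0,0.008,0,0.5]]
  ]
}}

```text
clock: 29.27
position: [0.4652, 0.2113, 0.0396]
ee_rot: [1.384, 1.502, -0.973]
force: [-0.2, 0.7, -3.3]
width: 0.518
gripper_force: 54.9
```

Emit:
{"op": "jog_arm", "data": {
  "motion": [
    [[0.001,0,0.0004,0,0,0,0.5],[0.002,0,0.0007,0,0,0,0.5],[0.002,0,0.0007,0,0,0,0.5]]
  ]
}}

```text
clock: 29.52
position: [0.4652, 0.2113, 0.0392]
ee_rot: [1.383, 1.499, -0.973]
force: [-1.3, 2.6, 7.2]
width: 0.522
gripper_force: 54.9
```

Emit:
{"op": "jog_arm", "data": {
  "motion": [
    [[0.001,0,0.0004,0,0,0,0.5],[0.002,0,0.0007,0,0,0,0.5],[0.002,0,0.0007,0,0,0,0.5]]
  ]
}}

```text
clock: 29.77
position: [0.4652, 0.2113, 0.039]
ee_rot: [1.382, 1.497, -0.974]
force: [-2.7, 5.4, 18.9]
width: 0.519
gripper_force: 55.0
```

Emit:
{"op": "jog_arm", "data": {
  "motion": [
    [[-0.0025,0,-0.0009,0,0,0,0.5],[-0.0025,0,-0.0009,0,0,0,0.5],[-0.0025,0,-0.0009,0,0,0,0.2],[-0.0025,0,-0.0009,0,0,0,-0.3],[-0.0025,0,-0.0009,0,0,0,-0.6],[-0.0025,0,-0.0009,0,0,0,-0.6],[-0.0025,0,-0.0009,0,0,0,-0.6],[-0.0025,0,-0.0009,0,0,0,-0.6],[-0.0025,0,-0.0009,0,0,0,-0.6],[-0.0025,0,-0.0009,0,0,0,-0.6]]
  ]
}}

```text
clock: 30.6
position: [0.4652, 0.2113, 0.038]
ee_rot: [1.385, 1.502, -0.973]
force: [-0.0, 0.6, 0.5]
width: 0.798
gripper_force: 0.0
```

Emit:
{"op": "jog_arm", "data": {
  "motion": [
    [[0,0,-0.015,0,0,0,-0.6],[0,0,-0.04,0,0,0,-0.6],[0,0,-0.075,0,0,0,-0.6],[-0.02,0,-0.11,0,0,0,-0.6],[-0.06,0,-0.12,0,0,0,-0.6],[-0.06,0,-0.12,0,0,0,-0.6],[-0.06,0,-0.12,0,0,0,-0.6]]
  ]
}}

```text
clock: 31.18
position: [0.4575, 0.3051, 0.1368]
ee_rot: [1.388, 1.502, -0.967]
force: [-0.1, 0.3, -1.6]
width: 0.804
gripper_force: 0.0
```

Run:
```python
from fit import *
s=observe(); print(s["clock"],s["position"].round(3),np.round(s["force"],1),s["width"])
k={n:K(n) for n in ("top","side","wrist")}
ms={}
for n in k:
    im=get_image(n); save("end_"+n,im); r=silhouettes("carrier_mid",n)[:1]; ms[n]=r[0]["mask"] if r else None
    print(n,[(round(x["p"],2),x["pixel"],cv2.boundingRect(x["mask"].astype(np.uint8))) for x in r])
M=R.from_euler("z",.083).as_matrix()@np.diag([-1.,1,-1])
pts=np.vstack([(b-[0,0,.043])@M.T+[.4648,.2021,.047] for b in verts([0,0,0,0])[:3]])
for n in k:
    q=np.array([proj("",t,k[n]) for t in pts]); print("expect",n,q.min(0).round(),(q.max(0)-q.min(0)).round())
```

```text
31.1833 [0.457 0.305 0.137] [-0.1  0.3 -1.6] 0.8035326668249351
top [(0.84, [146.4, 271.5], (108, 252, 79, 34))]
side [(0.63, [153.6, 157.5], (131, 124, 44, 66))]
wrist [(0.76, [257.5, 131.4], (226, 75, 61, 109))]
expect top [107. 252.] [79. 34.]
expect side [130. 124.] [46. 67.]
expect wrist [226.  74.] [ 59. 107.]
```

The carrier matches the expected pose in all three views: inverted, flat and inside the tray. The gripper is clear of it, so I hand in.

```bash
python3 -c "
from cell import *
print(sign_off())"
```

```text
the job is handed in; nothing more can be done
None
```

I pressed the lid shut, tug-tested it by the grip bar (the latch held), turned the carrier over with one regrasp on its end, stood it upside down on its lid in the tray, and handed in at about 31 s; three camera views matched its expected pose there, and no verdict was shown.

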